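Pack the spare slates with cork between and knock the carrier's locking pin down

TASK

Pack all the loose slates flat in one pile on the plywood carrier, midway between its two low end stops and square with it: the first slate straight on the board, then exactly one cork sheet between each slate and the next, edges lined up, every piece set down gently and any spare cork sheet left off the carrier. Only when the pile is complete, knock the carrier's locking pin fully down with the mallet (never with the gripper), then stand the mallet back on its head on the rubber mat and let go. Leave the mug, the jar and the spirit level where they are.

Things in the scene. Friction and masses are not known exactly. Their poses are not given: they have to be found in the camera images.
- slate1: a dark grey slate, a flat slab 60 (x) by 100 (y) by 12 (z) mm, about 0.2 kg; origin at its very centre, z up. Three or four slates are there (the rest are absent: None from the start)
- slate2: a dark grey slate, a flat slab 60 (x) by 100 (y) by 12 (z) mm, about 0.2 kg; origin at its very centre, z up. Three or four slates are there (the rest are absent: None from the start)
- slate3: a dark grey slate, a flat slab 60 (x) by 100 (y) by 12 (z) mm, about 0.2 kg; origin at its very centre, z up. Three or four slates are there (the rest are absent: None from the start)
- slate4: a dark grey slate, a flat slab 60 (x) by 100 (y) by 12 (z) mm, about 0.2 kg; origin at its very centre, z up. Three or four slates are there (the rest are absent: None from the start)
- sheet1: a tan cork separator sheet, stiff, 60 (x) by 100 (y) by 8 (z) mm, 30 g; origin at its very centre. Always three, so some may be spare
- sheet2: a tan cork separator sheet, stiff, 60 (x) by 100 (y) by 8 (z) mm, 30 g; origin at its very centre. Always three, so some may be spare
- sheet3: a tan cork separator sheet, stiff, 60 (x) by 100 (y) by 8 (z) mm, 30 g; origin at its very centre. Always three, so some may be spare
- carrier: fixed plywood carrier board 130 (x) by 235 (y) by 15 (z) mm, lying y from -80 to +155 mm of its origin, which is on the table under the middle of the pile. Two low wooden end stops 90 mm wide in x and 10 mm thick, inner faces at y = +-59 mm, tops 28 mm above the table; both x sides are open. An aluminium pin housing 46 mm square stands at y = +120 mm, top 40 mm above the table
- seat (a point): centre of the pile's place on top of the carrier board, 15 mm above the table midway between the end stops; axes as the carrier (slates lie with x along its x, y along its y)
- pin_top (a point): centre of the locking pin's flat steel head, 26 mm across, at carrier y = +120 mm; moves down with the pin, 68 mm above the table when fully up and 50 mm when fully down
- pin (a joint): travel of the locking pin downwards, m: 0 fully up, 0.018 fully down; starts 0 to 0.004. Lightly sprung but stiff in its housing, about 8 N to drive, and it stays where it is driven
- mallet: mallet, 0.32 kg, standing on the lower face of its head: white head, an upright cylinder 56 mm across and 66 mm high; origin at the centre of the head's lower face, z up. A level wooden handle 22 mm wide (y) and 26 mm high (z) runs from the head towards -x, from x = -26 to -160 mm, its middle 34 mm above the lower face, nothing beneath it
- mallet_grip (a point): good place to grip the mallet's handle, pinching along y: 60 mm from the head's axis towards the handle's end, at mid height of the handle
- mat: fixed black rubber mat 120 by 120 by 4 mm, the mallet's place; origin at the centre of its underside on the table
- mug: white mug 76 mm across, 85 mm high; leave alone
- jar: glass jar 70 mm across, 90 mm high; leave alone
- level: aluminium spirit level 240 by 24 by 45 mm lying on the table; leave alone

How it is judged:
By the outcome, as a careful person would: the job done as asked, in the order asked, and still so for the second after the job is handed in, with the robot touching nothing.
Of slate1, slate2, slate3, slate4 only 3 to 4 are there at a start; the rules pass over those that are not, and their reading is None.
At some moment in a run one of mallet may be knocked a few centimetres aside while the robot is not near it.
It also fails if it takes over 210 s, if anything falls off the work surface, if the arm or the gripper's body presses on something with over 40 N, if the wrist force passes 120 N, or if a joint passes its speed limit or range.

ROBOT

A 7-joint arm with a two-finger parallel gripper is mounted at the origin on the work surface. World frame = base frame: x ahead of the robot, y to its left, z up, the work surface at z = 0. Lengths are in m, angles in rad, forces in N, time in s.
With the tool pointing down it reaches from about 0.4 to 0.9 m from the base axis. Payload 5.5 kg.
Tool frame: the origin (TCP) lies at the very end of the fingers, on their centre line; the grasp point (between the pads) lies 19 mm behind it; z points along the fingers, y is the line along which they close (so a half turn about z gives the same grasp; the last joint's range is limited). The gripper opens to 85 mm and grips with 20 to 120 N. Pads are 22 mm wide; open, the fingers measure 114 mm over their backs; the gripper's body (76 mm by 85 mm) begins 54 mm behind the grasp point. The pads swing forward as they close: fully open they stand 13 mm farther back than shut.
Start: joints at [-0.978, 0.501, -0.427, 1.55, 0.221, 1.138, -0.21], TCP at [0.21, 0.615, 0.231] pointing down, gripper open.
Joint ranges: [-2.88, 2.88], [-0.31, 2.03], [-1.54, 1.56], [0.2, 2.42], [-1.41, 4.55], [0.19, 2.02], [-2.57, 2.57]. Speed limits (rad/s): [2.57, 2.57, 3.14, 3.14, 3.14, 3.14, 3.14].

INTERFACE

Orientations are given as a unit quaternion [x, y, z, w].
In Python, from cell import * gives the robot as it stands. The module is installed in compiled form; this text tells all that it offers.
- The arm moves only by the tool drive_tool, never from a script. Its argument "targets" is a list of rows, each an object of numbers: "tx", "ty", "tz": the shift along the tool's x, y, z in cm; "spin": the turn about the tool's z in degrees; "hand": the finger opening in cm, from 0 to 8.54. In form: [{"tx": .., "ty": .., "tz": .., "spin": .., "hand": ..}, ...]. A call has 1 to 10 rows; each row shifts and turns the commanded pose from where the row before left it, along the tool's axes as they then stand; what a row does not reach is not made up. A row lasts 1/10 s, in which the tool goes at most 50 mm and 8.59 degrees, less where a joint would pass 70% of its speed; a pose out of reach is approached as far as the arm can. A call is refused whole if a number of a shift passes 5 or a number of a turn 8.59, either way. A call with a gripper value outside its range is refused whole. The fingers move at their own pace and stop on an object; "grip_force" is the grip in N (left out, the last holds). Time passes only in rows, so rows that do not move let the fingers close. It gives the time, the measured TCP pose, the force, the opening and the grip force at its end, in the units of the state.
- get_obs(): the state, without advancing time (a new reading comes with each control period).
- get_image(name): name is "side" or "top" or "wrist"; returns a dict with "image" (420x560x3 uint8, red, green, blue), "mtx" (3x3 intrinsics, pixels), "dist" ([k1, k2, p1, p2, k3] as OpenCV has them; the pictures are not rectified), "world_to_cam" (4x4, takes a point from world to camera coordinates); the wrist camera has in their place "mount" (4x4, takes a point from camera to tool coordinates, whose origin is the TCP and whose axes are the flange's). Camera axes: x right, y up, looking along -z (the intrinsics and any distortion apply to the point x, -y, -z); pixel columns grow to the right and rows downward; lengths in m; the calibration is good to about 2 mm. A picture is of the moment at which its call begins: read the wrist's pose just before it. There is no depth.
- close_job(): hands the job in; it is judged then, once.
The state is a dict: "clock": time; "q": joint angles; "joint_vel": joint speeds; "tau": joint torques, N m; "position": TCP position; "ee_rot": TCP orientation; "ft_force": force on the tool from outside, world axes, zero at the start; "moment": the same for the moment, N m; "width": opening from 0.0 (shut) to 1.0 (fully open); "grasp_force": force on a finger pad.
Only numpy, scipy, OpenCV 4.12 (cv2) and the standard library are available. Lean on these libraries where they do the work, as an engineer would, in place of code of your own. Each camera call takes 0.05 s, during which the arm holds its last target. There are 200 camera calls.

## Working session

There is one attempt and no reset: what is moved stays moved. The work goes in short steps, Python scripts to look and compute and a tool call to move; the robot and the scene stay as the last step left them, time stands still between calls to the robot, and variables do not carry over. Pictures are saved under pics/ and viewed, at most 14 in all, crops included, and the job is handed in when it is done.

Besides the shell and the picture viewer there is one more tool, called in YAML: its name, and indented under it one key for each argument. drive_tool: Moves the arm, as the interface text tells. Its arguments: {"type":"object","properties":{"targets":{"type":"array","items":{"type":"object","properties":{"tx":{"type":"number"},"ty":{"type":"number"},"tz":{"type":"number"},"spin":{"type":"number"},"hand":{"type":"number"}}}},"grip_force":{"type":"number"}},"required":["targets"]}

```bash
mkdir -p pics; python3 - <<'E'
from cell import *
import cv2,numpy as np
o=get_obs();print({k:np.round(v,3) for k,v in o.items()})
ims=[]
for n in("top","side","wrist"):
    d=get_image(n);np.savez(f"{n}0.npz",**d)
    cv2.imwrite(f"pics/{n}0.png",d["image"][:,:,::-1])
    print(n,np.round(d["mtx"],1).tolist(),np.round(d["dist"],3),np.round(d.get("world_to_cam",d.get("mount")),3).tolist())
E
```

```text
{'clock': np.float64(0.0), 'q': array([-0.978,  0.502, -0.427,  1.551,  0.221,  1.138, -0.21 ]), 'joint_vel': array([-0.001,  0.001,  0.   , -0.001,  0.001,  0.002, -0.002]), 'tau': array([ 0.0000e+00, -5.6953e+01, -5.8160e+00, -2.8092e+01,  1.1000e-02,
        1.3000e-02,  0.0000e+00]), 'position': array([0.21 , 0.614, 0.23 ]), 'ee_rot': array([ 0.164,  0.986, -0.001, -0.   ]), 'ft_force': array([-0.957, -1.116,  0.266]), 'moment': array([ 0.051, -0.004, -0.005]), 'grasp_force': np.float64(0.0), 'width': np.float64(1.003)}
top [[458.9, 0.0, 284.3], [0.0, 458.9, 213.2], [0.0, 0.0, 1.0]] [0.044 0.    0.    0.    0.   ] [[-0.027, -1.0, 0.003, 0.097], [0.985, -0.026, 0.171, -0.619], [-0.171, 0.008, 0.985, -1.376], [0.0, 0.0, 0.0, 1.0]]
side [[455.9, 0.0, 281.6], [0.0, 455.9, 217.2], [0.0, 0.0, 1.0]] [-0.103  0.     0.     0.     0.   ] [[-0.997, -0.076, -0.019, 0.635], [0.027, -0.56, 0.828, -0.035], [-0.074, 0.825, 0.56, -1.68], [0.0, 0.0, 0.0, 1.0]]
wrist [[326.3, 0.0, 278.2], [0.0, 326.3, 210.7], [0.0, 0.0, 1.0]] [-0.036  0.     0.     0.     0.   ] [[-0.0, 0.952, 0.307, 0.078], [1.0, 0.0, -0.001, 0.0], [-0.001, 0.307, -0.952, -0.144], [0.0, 0.0, 0.0, 1.0]]
```

View pics/top0.png

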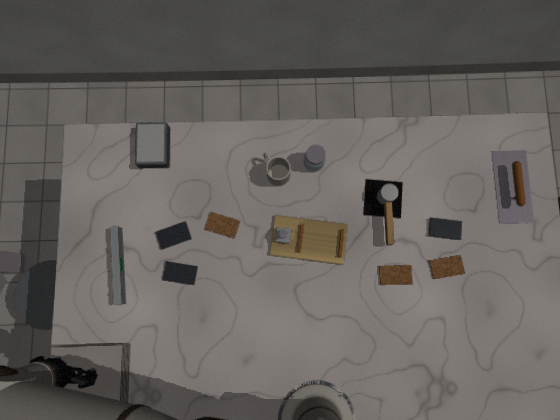

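View pics/side0.png

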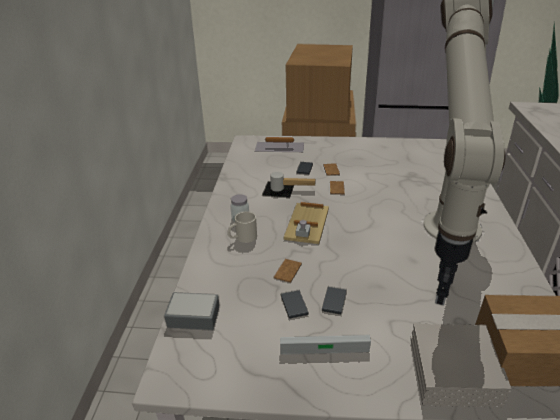

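```bash
cat > h.py <<'E'
import cv2,numpy as np
from scipy.spatial.transform import Rotation as Ro
F=np.diag([1.,-1,-1])
def cam(d,o=None):
    """returns R,t cam->world in OpenCV-cam axes"""
    if "world_to_cam" in d: T=np.linalg.inv(d["world_to_cam"])
    else:
        A=np.eye(4);A[:3,:3]=Ro.from_quat(o["ee_rot"]).as_matrix();A[:3,3]=o["position"];T=A@d["mount"]
    return T[:3,:3]@F,T[:3,3]
def rays(d,px,o=None):
    R,t=cam(d,o);u=cv2.undistortPoints(np.float64(px).reshape(-1,1,2),d["mtx"],d["dist"])[:,0]
    return t,np.c_[u,np.ones(len(u))]@R.T
def plane(d,px,z,o=None):
    t,r=rays(d,px,o);return t+r*((z-t[2])/r[:,2])[:,None]
def proj(d,P,o=None):
    R,t=cam(d,o);return cv2.projectPoints((np.atleast_2d(P)-t)@R,np.zeros(3),np.zeros(3),d["mtx"],d["dist"])[0][:,0]
def tri(views):
    A=np.zeros((3,3));b=np.zeros(3)
    for t,r in views:
        r=r/np.linalg.norm(r);M=np.eye(3)-np.outer(r,r);A+=M;b+=M@t
    return np.linalg.solve(A,b)
def mask(im,kind):
    h,s,v=cv2.split(cv2.cvtColor(im,cv2.COLOR_RGB2HSV))
    if kind=="slate": m=(v<75)&(h>95)&(h<130)&(s>30)
    if kind=="cork": m=(h>5)&(h<20)&(s>110)&(v>45)
    if kind=="ply": m=(h>=17)&(h<32)&(s>70)&(v>90)
    m=m.astype(np.uint8)*255
    return cv2.morphologyEx(m,cv2.MORPH_OPEN,np.ones((3,3)))
def blobs(m,lo,hi=1e9):
    c,_=cv2.findContours(m,cv2.RETR_EXTERNAL,cv2.CHAIN_APPROX_NONE)
    return [x[:,0] for x in c if lo<cv2.contourArea(x)<hi]
E
python3 - <<'E'
from h import *
for n in("top","side"):
    d=dict(np.load(n+"0.npz"))
    hsv=cv2.cvtColor(d["image"],cv2.COLOR_RGB2HSV)
    for p in ([(173,236),(180,273),(445,229),(384,210),(222,225),(395,275),(320,240),(388,192)] if n=="top" else [(294,304),(334,300),(305,168),(288,270),(337,188),(315,225)]): print(n,p,hsv[p[1],p[0]])
    for k in("slate","cork","ply"):
        for b in blobs(mask(d["image"],k),60,6000):
            w=plane(d,b,.012 if k!="ply" else .015)[:,:2].astype(np.float32)
            (c,s,a)=cv2.minAreaRect(w*1000);print(n,k,b.mean(0).round(),np.round(c),np.round(s),round(a))
E
```

```text
top (173, 236) [96 38 34]
top (180, 273) [120  33  39]
top (445, 229) [113  23  45]
top (384, 210) [ 11 120  34]
top (222, 225) [ 14 135  87]
top (395, 275) [ 14 137  91]
top (320, 240) [ 20 110 107]
top (388, 192) [ 15   4 120]
top cork [395. 274.] [ 426. -262.] [97. 56.] 89
top cork [447. 267.] [ 446. -423.] [57. 99.] 9
top cork [341. 243.] [528. -96.] [14. 91.] 81
top cork [300. 237.] [550.  32.] [14. 91.] 81
top cork [222. 225.] [597. 280.] [96. 57.] 72
top cork [389. 223.] [ 588. -254.] [ 21. 129.] 89
top cork [519. 183.] [ 706. -677.] [ 21. 142.] 90
top ply [311. 240.] [542.   5.] [233. 128.] 81
side (294, 304) [90  7 73]
side (334, 300) [90 10 73]
side (305, 168) [102  23  56]
side (288, 270) [ 16 134 116]
side (337, 188) [ 15 132 120]
side (315, 225) [ 16 163  75]
side cork [523. 332.] [-70. 521.] [400. 227.] 68
side cork [287. 270.] [596. 289.] [99. 58.] 72
side cork [311. 205.] [ 527. -107.] [28. 88.] 80
side cork [337. 187.] [ 424. -252.] [ 55. 100.] 3
side cork [299. 181.] [ 584. -290.] [130.  43.] 2
side cork [331. 169.] [ 445. -412.] [55. 99.] 9
side cork [279. 139.] [ 706. -724.] [135.  49.] 2
side cork [320.  92.] [  527. -1767.] [1982.  505.] 88
side ply [306. 223.] [542.  17.] [247. 130.] 81
side ply [298. 181.] [ 586. -289.] [134.  52.] 2
```

```bash
cat >> h.py <<'E'
def go(o,x,y,z,yaw=None):
    """print shift in tool axes (cm) and spin (deg, tool x to world angle yaw, mod 360)"""
    R=Ro.from_quat(o["ee_rot"]).as_matrix()
    d=R.T@(np.array([x,y,z])-o["position"])*100
    s=None
    if yaw is not None: s=-((yaw-np.degrees(np.arctan2(R[1,0],R[0,0]))+180)%360-180)
    print("go",np.round(d,2),"spin",None if s is None else round(s,1))
E
python3 - <<'E'
from h import *
from cell import get_obs
d=dict(np.load("top0.npz"))
for p in [(173,236),(180,273),(445,229)]: print(plane(d,[p],.012).round(3))
for p in [(388,192)]: print(plane(d,[p],.07).round(3))
for p in [(384,198)]: print(plane(d,[p],.004).round(3))
o=get_obs()
go(o,.41,.32,.30,100)
go(o,.50,.0,.3,80)
E
```

```text
[[0.564 0.434 0.012]]
[[0.447 0.411 0.012]]
[[ 0.564 -0.429  0.012]]
[[ 0.676 -0.242  0.07 ]]
[[ 0.671 -0.244  0.004]]
go [-28.42 -21.4   -6.92] spin 61.1
go [-47.3  -48.76  -6.88] spin 81.1
```

```bash
python3 - <<'E'
from h import *
from cell import get_obs
o=get_obs();go(o,.50,.36,.25,90)
E
```

```text
go [-35.64 -14.7   -1.93] spin 71.1
```

drive_tool:
  targets:
    - {"tx": -4.45, "ty": -1.84, "tz": -0.24, "hand": 8.54}
    - {"tx": -4.45, "ty": -1.84, "tz": -0.24}
    - {"tx": -4.45, "ty": -1.84, "tz": -0.24}
    - {"tx": -4.45, "ty": -1.84, "tz": -0.24}
    - {"tx": -4.45, "ty": -1.84, "tz": -0.24}
    - {"tx": -4.45, "ty": -1.84, "tz": -0.24}
    - {"tx": -4.45, "ty": -1.84, "tz": -0.24}
    - {"tx": -4.45, "ty": -1.84, "tz": -0.24}
  grip_force: 40

```text
$.targets[0]: bad value
```

drive_tool:
  targets:
    - {"spin": 8}
    - {"spin": 8}
    - {"spin": 8}
    - {"spin": 8}
    - {"spin": 8}
    - {"spin": 8}
    - {"spin": 8}
    - {"spin": 8}
    - {"spin": 7}
    - {}

```text
$.targets[0]: bad value
```

```bash
cat >> h.py <<'E'
def shot(name):
    from cell import get_obs,get_image
    o=get_obs();d=get_image("wrist");cv2.imwrite(f"pics/{name}.png",d["image"][:,:,::-1])
    np.savez(name+".npz",**d,position=o["position"],ee_rot=o["ee_rot"]);return o,d
E
python3 - <<'E'
from h import *
o,d=shot("w1");print(o["position"],o["ee_rot"],o["clock"],o["q"].round(2))
E
```

```text
[0.21037853 0.61444594 0.23050066] [ 1.64168987e-01  9.86431933e-01 -7.48265921e-04 -1.58231261e-04] 0.15 [-0.98  0.5  -0.43  1.55  0.22  1.14 -0.21]
```

View pics/w1.png

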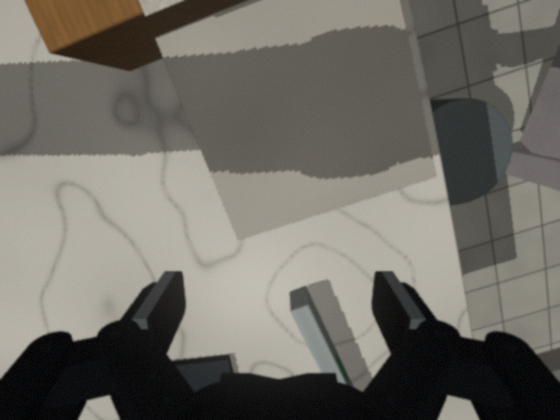

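drive_tool:
  targets:
    - {"tx": -4.45, "ty": -1.84, "tz": -0.24, "spin": 0, "hand": 8.5}
    - {"tx": -4.45, "ty": -1.84, "tz": -0.24, "spin": 0, "hand": 8.5}
    - {"tx": -4.45, "ty": -1.84, "tz": -0.24, "spin": 0, "hand": 8.5}
    - {"tx": -4.45, "ty": -1.84, "tz": -0.24, "spin": 0, "hand": 8.5}
    - {"tx": -4.45, "ty": -1.84, "tz": -0.24, "spin": 0, "hand": 8.5}
    - {"tx": -4.45, "ty": -1.84, "tz": -0.24, "spin": 0, "hand": 8.5}
    - {"tx": -4.45, "ty": -1.84, "tz": -0.24, "spin": 0, "hand": 8.5}
    - {"tx": -4.45, "ty": -1.84, "tz": -0.24, "spin": 0, "hand": 8.5}
  grip_force: 40

```text
clock: 1.0
position: [0.5008, 0.3588, 0.2506]
ee_rot: [0.164, 0.986, 0.0, 0.0]
ft_force: [0.6, 0.7, -0.2]
width: 0.995
grasp_force: 0.0
```

drive_tool:
  targets:
    - {"tx": 0, "ty": 0, "tz": 0, "hand": 8.5, "spin": 8}
    - {"tx": 0, "ty": 0, "tz": 0, "hand": 8.5, "spin": 8}
    - {"tx": 0, "ty": 0, "tz": 0, "hand": 8.5, "spin": 8}
    - {"tx": 0, "ty": 0, "tz": 0, "hand": 8.5, "spin": 8}
    - {"tx": 0, "ty": 0, "tz": 0, "hand": 8.5, "spin": 8}
    - {"tx": 0, "ty": 0, "tz": 0, "hand": 8.5, "spin": 8}
    - {"tx": 0, "ty": 0, "tz": 0, "hand": 8.5, "spin": 8}
    - {"tx": 0, "ty": 0, "tz": 0, "hand": 8.5, "spin": 8}
    - {"tx": 0, "ty": 0, "tz": 0, "hand": 8.5, "spin": 7}
    - {"tx": 0, "ty": 0, "tz": 0, "hand": 8.5, "spin": 0}

```text
clock: 2.0
position: [0.4994, 0.3604, 0.2503]
ee_rot: [0.707, 0.707, -0.0, 0.0]
ft_force: [0.5, 0.2, 0.2]
width: 0.998
grasp_force: 0.0
```

```bash
python3 - <<'E'
from h import *
o,d=shot("w2");print(o["position"],o["ee_rot"],o["clock"],o["q"].round(2))
hsv=cv2.cvtColor(d["image"],cv2.COLOR_RGB2HSV)
for n,P in [("sA",(.564,.434,.012)),("sB",(.447,.411,.012)),("c",(.597,.28,.008))]:
    p=proj(d,[P],o)[0].round().astype(int);print(n,p,hsv[p[1],p[0]] if 0<=p[0]<560 and 0<=p[1]<420 else "")
E
```

```text
[0.49937925 0.36044749 0.25026883] [ 7.06735925e-01  7.07477400e-01 -2.47380460e-04  1.39265923e-05] 2.0 [-0.6   0.39 -0.1   1.63  0.04  1.12 -0.7 ]
sA [335 111] [83 20 51]
sB [232 132] [90 10 52]
c [354 237] [ 15 151 110]
```

View pics/w2.png

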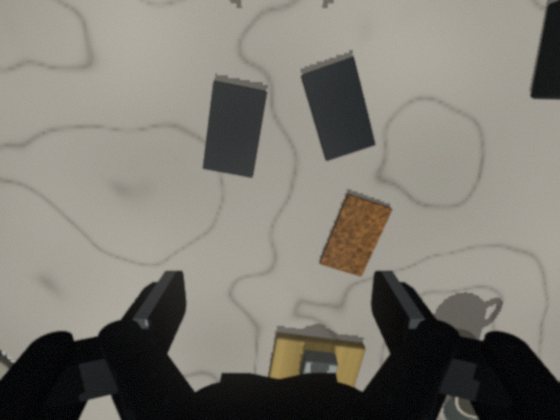

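```bash
cat >> h.py <<'E'
def rects(d,o,kind,z,rowmax=300,lo=400,hi=60000):
    """kind slate/cork rectangles on plane z: centre(mm), size, yaw of the long side (deg, 0..180), pixel centroid"""
    h,s,v=cv2.split(cv2.cvtColor(d["image"],cv2.COLOR_RGB2HSV))
    m=(v<75)&(s<70) if kind=="slate" else (h>5)&(h<20)&(s>110)&(v>45)
    m=m.astype(np.uint8);m[rowmax:]=0
    m=cv2.morphologyEx(m,cv2.MORPH_CLOSE,np.ones((5,5)));m=cv2.morphologyEx(m,cv2.MORPH_OPEN,np.ones((5,5)))
    out=[]
    for b in blobs(m,lo,hi):
        x,y,w,hh=cv2.boundingRect(b)
        if x<2 or y<2 or x+w>558 or y+hh>=rowmax: continue
        W=(plane(d,b,z,o)[:,:2]*1000).astype(np.float32);c,sz,_=r=cv2.minAreaRect(W)
        B=cv2.boxPoints(r);e=max(B[1]-B[0],B[2]-B[1],key=np.linalg.norm)
        M=cv2.moments(b.reshape(-1,1,2).astype(np.float32))
        px=np.array([M["m10"],M["m01"]])/M["m00"]
        out.append((np.array(c),np.sort(sz),np.degrees(np.arctan2(e[1],e[0]))%180,px))
        print(kind,np.round(c,1),np.sort(sz).round(1),round(out[-1][2],1),px.round(1))
    return out
E
python3 - <<'E'
from h import *
d=dict(np.load("w2.npz"));o=d
rects(d,o,"slate",.012);rects(d,o,"cork",.008)
# views: top cam centroid
t=dict(np.load("top0.npz"))
h,s,v=cv2.split(cv2.cvtColor(t["image"],cv2.COLOR_RGB2HSV))
for b in blobs(((v<60)&(s<70)).astype(np.uint8),80,2000): print(b.mean(0),cv2.contourArea(b),np.round(plane(t,[b.mean(0)],.012),3))
E
```

```text
slate [448.8 412.8] [58.4 98.4] 79.4 [233.7 128.1]
slate [567.8 435. ] [58.7 98.7] 108.7 [338.3 108.1]
cork [597.5 280.8] [59.  98.7] 71.7 [355.  234.7]
[316.46774194 411.19354839] 718.0 [[0.031 0.001 0.012]]
[ 80.18571429 379.6       ] 93.0 [[0.142 0.7   0.012]]
[179.25773196 272.73195876] 565.5 [[0.448 0.413 0.012]]
[172.97777778 234.94444444] 540.0 [[0.567 0.434 0.012]]
[444.65263158 228.30526316] 548.5 [[ 0.566 -0.428  0.012]]
[385.03460208 192.40484429] 270.5 [[ 0.688 -0.247  0.012]]
[160.06849315 153.71917808] 207.0 [[0.836 0.48  0.012]]
```

```bash
python3 - <<'E'
from h import *
from cell import get_obs
o=get_obs();go(o,.4488-.045*.184,.4128-.045*.983,.16,79.4)
E
```

```text
go [ 0.84 -5.88  9.03] spin 10.9
```

drive_tool:
  targets:
    - {"tx": 0.28, "ty": -1.96, "tz": 3.0, "spin": 0, "hand": 8.5}
    - {"tx": 0.28, "ty": -1.96, "tz": 3.0, "spin": 0, "hand": 8.5}
    - {"tx": 0.28, "ty": -1.96, "tz": 3.0, "spin": 0, "hand": 8.5}
    - {"tx": 0, "ty": 0, "tz": 0, "spin": 5.4, "hand": 8.5}
    - {"tx": 0, "ty": 0, "tz": 0, "spin": 5.4, "hand": 8.5}
    - {"tx": 0, "ty": 0, "tz": 0, "spin": 0, "hand": 8.5}

```text
clock: 2.65
position: [0.4405, 0.3688, 0.1602]
ee_rot: [0.769, 0.639, -0.0, 0.0]
ft_force: [-0.1, 0.7, -0.0]
width: 0.993
grasp_force: 0.0
```

```bash
cat >> h.py <<'E'
def z2(a,pa,b,pb):
    P=tri([(rays(d,[p],d)[0],rays(d,[p],d)[1][0]) for d,p in((a,pa),(b,pb))]);print("tri",P.round(4));return P
E
python3 - <<'E'
from h import *
o,d=shot("w3")
r=rects(d,o,"slate",.012)
a=dict(np.load("w2.npz"));b=dict(np.load("w3.npz"))
z2(a,(233.7,128.1),b,r[0][3])
c=r[0];go(o,c[0][0]/1000,c[0][1]/1000,.05,c[2])
E
```

```text
slate [448.4 412.5] [58.1 98.2] 79.3 [277.3 142.6]
slate [567.  434.6] [61.1 99.2] 108.5 [408.5  92.1]
tri [0.4488 0.4153 0.0082]
go [ 4.45 -0.03 11.02] spin 0.1
```

drive_tool:
  targets:
    - {"tx": 1.49, "ty": -0.01, "tz": 3.7, "spin": 0, "hand": 8.5}
    - {"tx": 1.48, "ty": -0.01, "tz": 3.7, "spin": 0, "hand": 8.5}
    - {"tx": 1.48, "ty": -0.01, "tz": 3.7, "spin": 0, "hand": 8.5}
    - {"tx": 0, "ty": 0, "tz": 2.0, "spin": 0, "hand": 8.5}
    - {"tx": 0, "ty": 0, "tz": 1.5, "spin": 0, "hand": 8.5}
    - {"tx": 0, "ty": 0, "tz": 1.0, "spin": 0, "hand": 8.5}
    - {"tx": 0, "ty": 0, "tz": 0.6, "spin": 0, "hand": 8.5}
    - {"tx": 0, "ty": 0, "tz": 0, "spin": 0, "hand": 8.5}

```text
clock: 3.5
position: [0.449, 0.4122, -0.0015]
ee_rot: [0.77, 0.638, 0.0, 0.0]
ft_force: [-0.6, -0.7, 0.8]
width: 0.996
grasp_force: 0.0
```

drive_tool:
  targets:
    - {"tx": 0, "ty": 0, "tz": 0, "spin": 0, "hand": 6.5}
    - {"tx": 0, "ty": 0, "tz": 0, "spin": 0, "hand": 6.2}
    - {"tx": 0, "ty": 0, "tz": 0, "spin": 0, "hand": 5.5}
    - {"tx": 0, "ty": 0, "tz": 0, "spin": 0, "hand": 5.0}
    - {"tx": 0, "ty": 0, "tz": 0, "spin": 0, "hand": 5.0}
    - {"tx": 0, "ty": 0, "tz": 0, "spin": 0, "hand": 5.0}
    - {"tx": 0, "ty": 0, "tz": 0, "spin": 0, "hand": 5.0}

```text
clock: 4.2
position: [0.4492, 0.4132, 0.0]
ee_rot: [0.77, 0.638, 0.001, -0.0]
ft_force: [-1.8, -0.5, 5.2]
width: 0.686
grasp_force: 43.0
```

drive_tool:
  targets:
    - {"tx": 0, "ty": 0, "tz": -0.5, "spin": 0, "hand": 5.0}
    - {"tx": 0, "ty": 0, "tz": -1.5, "spin": 0, "hand": 5.0}
    - {"tx": 0, "ty": 0, "tz": -3, "spin": 0, "hand": 5.0}
    - {"tx": 0, "ty": 0, "tz": -4, "spin": 0, "hand": 5.0}
    - {"tx": 0, "ty": 0, "tz": -4, "spin": 0, "hand": 5.0}
    - {"tx": 0, "ty": 0, "tz": -4, "spin": 0, "hand": 5.0}
    - {"tx": 0, "ty": 0, "tz": -4, "spin": 0, "hand": 5.0}
    - {"tx": 0, "ty": 0, "tz": -3.0, "spin": 0, "hand": 5.0}

```text
clock: 5.0
position: [0.4493, 0.4129, 0.2428]
ee_rot: [0.77, 0.638, 0.002, -0.0]
ft_force: [0.2, 0.2, -1.8]
width: 0.687
grasp_force: 43.8
```

```bash
python3 - <<'E'
from h import *
from cell import get_obs
o=get_obs();print(o["position"],o["width"],o["grasp_force"],o["ft_force"]);go(o,.52,-.16,.25,80)
E
```

```text
[0.44926419 0.41287987 0.24284088] 0.6866245852021275 43.838483691215515 [ 0.19268128  0.20469306 -1.80644623]
go [-54.98  17.58  -0.85] spin -0.7
```

drive_tool:
  targets:
    - {"tx": -4.5, "ty": 1.45, "tz": -0.07, "spin": 0, "hand": 5.0}
    - {"tx": -4.5, "ty": 1.45, "tz": -0.07, "spin": 0, "hand": 5.0}
    - {"tx": -4.5, "ty": 1.45, "tz": -0.07, "spin": 0, "hand": 5.0}
    - {"tx": -4.5, "ty": 1.45, "tz": -0.07, "spin": 0, "hand": 5.0}
    - {"tx": -4.5, "ty": 1.45, "tz": -0.07, "spin": 0, "hand": 5.0}
    - {"tx": -4.5, "ty": 1.45, "tz": -0.07, "spin": 0, "hand": 5.0}
    - {"tx": -4.5, "ty": 1.45, "tz": -0.07, "spin": 0, "hand": 5.0}
    - {"tx": -4.5, "ty": 1.45, "tz": -0.07, "spin": 0, "hand": 5.0}
    - {"tx": -4.5, "ty": 1.45, "tz": -0.07, "spin": 0, "hand": 5.0}
    - {"tx": -4.5, "ty": 1.45, "tz": -0.07, "spin": 0, "hand": 5.0}

```text
clock: 6.0
position: [0.5075, -0.0584, 0.2469]
ee_rot: [0.77, 0.638, 0.001, 0.0]
ft_force: [1.1, 0.7, -2.0]
width: 0.692
grasp_force: 43.8
```

drive_tool:
  targets:
    - {"tx": -4.5, "ty": 1.45, "tz": -0.07, "spin": 0, "hand": 5.0}
    - {"tx": -3, "ty": 1.0, "tz": -0.07, "spin": 0, "hand": 5.0}
    - {"tx": -2, "ty": 0.6, "tz": 0, "spin": 0, "hand": 5.0}
    - {"tx": -0.5, "ty": 0.1, "tz": 0, "spin": -0.7, "hand": 5.0}
    - {"tx": 0, "ty": 0, "tz": 0, "spin": 0, "hand": 5.0}

```text
clock: 6.5
position: [0.5198, -0.161, 0.2475]
ee_rot: [0.766, 0.642, 0.0, -0.0]
ft_force: [-0.1, 1.2, -1.7]
width: 0.693
grasp_force: 43.8
```

```bash
python3 - <<'E'
from h import *
o,d=shot("w4");print(o["position"],o["clock"],o["width"])
E
```

```text
[ 0.51979349 -0.16103271  0.24745348] 6.5 0.6925689950591886
```

View pics/w4.png

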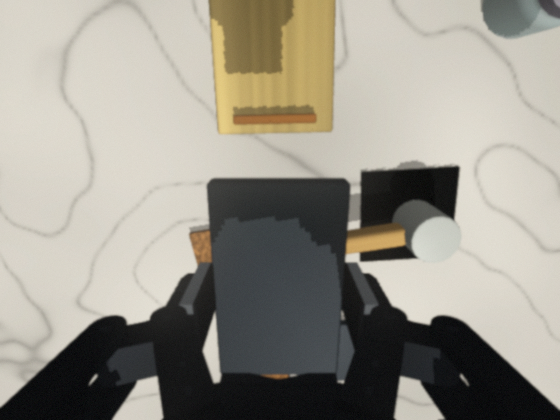

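drive_tool:
  targets:
    - {"tx": 2.2, "ty": 0, "tz": 0, "spin": 0, "hand": 5.0}
    - {"tx": 2.2, "ty": 0, "tz": 0, "spin": 0, "hand": 5.0}
    - {"tx": 0, "ty": 0, "tz": 0, "spin": 0, "hand": 5.0}
    - {"tx": 0, "ty": 0, "tz": 0, "spin": 0, "hand": 5.0}

```text
clock: 6.95
position: [0.5278, -0.115, 0.247]
ee_rot: [0.765, 0.644, 0.0, -0.0]
ft_force: [0.1, -0.8, -1.5]
width: 0.686
grasp_force: 43.8
```

```bash
cat > m.py <<'E'
from h import *
def stops(d,o,rowmax=178):
    h,s,v=cv2.split(cv2.cvtColor(d["image"],cv2.COLOR_RGB2HSV))
    m=((h>5)&(h<17)&(s>140)&(v>60)).astype(np.uint8);m[rowmax:]=0
    m=cv2.morphologyEx(m,cv2.MORPH_OPEN,np.ones((3,3)))
    for b in blobs(m,150):
        r=cv2.minAreaRect((plane(d,b,.028,o)[:,:2]*1000).astype(np.float32));B=cv2.boxPoints(r)
        e=min(B[1]-B[0],B[2]-B[1],key=np.linalg.norm)
        print("stop",np.round(r[0],1),np.round(r[1],1),"yaw y",round(np.degrees(np.arctan2(e[1],e[0]))%180,1),b.mean(0).round(1),"bb",cv2.boundingRect(b))
E
python3 - <<'E'
from m import *
o,d=shot("w5");print(o["position"])
a=dict(np.load("w4.npz"));stops(a,a);stops(d,o)
E
```

```text
[ 0.52779917 -0.11497205  0.24702625]
stop [528.  -95.1] [ 8.8 87.3] yaw y 81.0 [274.5 118.5] bb (234, 114, 82, 10)
stop [528.1 -94.6] [ 9.5 87.2] yaw y 81.3 [275.  161.4] bb (236, 157, 79, 10)
stop [547.5  30.9] [10.1 87.6] yaw y 80.4 [272.8  36. ] bb (229, 30, 88, 12)
```

View pics/w5.png

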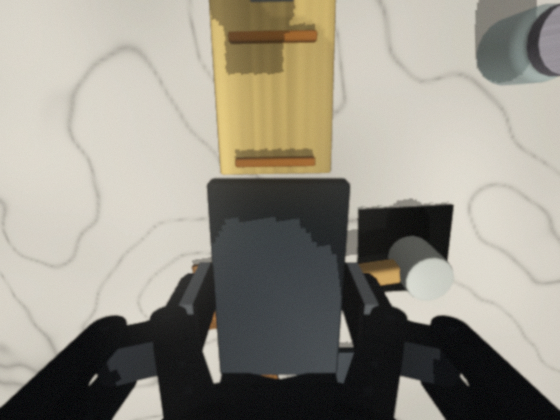

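```bash
cat >> m.py <<'E'
def held(d,o,th=12,kind="slate"):
    """front edge & sides of the held slab in tool coordinates (mm); TCP at its underside"""
    R=Ro.from_quat(o["ee_rot"]).as_matrix()
    h,s,v=cv2.split(cv2.cvtColor(d["image"],cv2.COLOR_RGB2HSV))
    m=(v<85)&(s<80) if kind=="slate" else (h>5)&(h<20)&(s>110)&(v>35)
    m=m.astype(np.uint8)
    f=[(c,np.argmax(m[130:300,c])+129.5) for c in range(225,335,5)]
    z=o["position"][2]+th/1000
    P=(plane(d,f,z,o)-o["position"])@R*1000
    k=np.polyfit(P[:,1],P[:,0],1);print("front x",np.median(P[:,0]).round(1),"slope deg",np.degrees(k[0]).round(2))
    for nm,rng in(("L",1),("R",-1)):
        e=[]
        for r in range(190,225,5):
            row=m[r];c=279
            while 0<c<559 and row[c]:c-=rng
            e.append((c+rng*.5,r))
        Q=(plane(d,e,z,o)-o["position"])@R*1000
        k=np.polyfit(Q[:,0],Q[:,1],1);print(nm,"y",np.median(Q[:,1]).round(1),"slope",np.degrees(k[0]).round(2))
E
python3 - <<'E'
from m import *
from cell import get_obs
for n in("w4","w5"):
    a=dict(np.load(n+".npz"));held(a,a)
o=get_obs();go(o,.5378,-.0319,.10,81.0)
E
```

```text
front x 50.4 slope deg -0.03
L y -28.9 slope 0.6
R y 30.1 slope -0.97
front x 50.4 slope deg -0.02
L y -28.8 slope 0.21
R y 29.8 slope -1.37
go [ 8.48 -0.44 14.7 ] spin -0.9
```

drive_tool:
  targets:
    - {"tx": 2.8, "ty": -0.15, "tz": 3.0, "spin": 0, "hand": 5.0}
    - {"tx": 2.8, "ty": -0.15, "tz": 4.0, "spin": 0, "hand": 5.0}
    - {"tx": 2.88, "ty": -0.15, "tz": 4.0, "spin": 0, "hand": 5.0}
    - {"tx": 0, "ty": 0, "tz": 3.7, "spin": -0.9, "hand": 5.0}
    - {"tx": 0, "ty": 0, "tz": 0, "spin": 0, "hand": 5.0}
    - {"tx": 0, "ty": 0, "tz": 0, "spin": 0, "hand": 5.0}

```text
clock: 7.6
position: [0.5377, -0.0343, 0.1001]
ee_rot: [0.762, 0.648, -0.001, -0.0]
ft_force: [0.8, 0.1, -1.2]
width: 0.686
grasp_force: 44.7
```

```bash
cat > g.py <<'E'
import sys
from h import *
from cell import get_obs
o=get_obs();print(o["position"].round(4),"w",round(o["width"]*85,1),"F",o["ft_force"].round(1),"t",o["clock"])
a=list(map(float,sys.argv[1:]));go(o,*a)
E
python3 g.py .5378 -.0319 .025 81
```

```text
[ 0.5377 -0.0343  0.1001] w 58.3 F [ 0.8  0.1 -1.2] t 7.6
go [ 0.25 -0.02  7.51] spin -0.2
```

drive_tool:
  targets:
    - {"tx": 0.2, "ty": 0, "tz": 2.5, "spin": 0, "hand": 5.0}
    - {"tx": 0, "ty": 0, "tz": 2.5, "spin": 0, "hand": 5.0}
    - {"tx": 0, "ty": 0, "tz": 1.5, "spin": 0, "hand": 5.0}
    - {"tx": 0, "ty": 0, "tz": 0.7, "spin": 0, "hand": 5.0}
    - {"tx": 0, "ty": 0, "tz": 0.3, "spin": 0, "hand": 5.0}
    - {"tx": 0, "ty": 0, "tz": 0.2, "spin": 0, "hand": 5.0}
    - {"tx": 0, "ty": 0, "tz": 0.1, "spin": 0, "hand": 5.0}
    - {"tx": 0, "ty": 0, "tz": 0, "spin": 0, "hand": 5.0}

```text
clock: 8.4
position: [0.5389, -0.0311, 0.0225]
ee_rot: [0.761, 0.649, 0.0, 0.0]
ft_force: [-0.2, -0.8, -1.9]
width: 0.687
grasp_force: 44.7
```

```bash
python3 g.py .5378 -.0319 .016 81;python3 g.py .5378 -.0319 .016 81
```

```text
[ 0.5389 -0.0311  0.0225] w 58.4 F [-0.2 -0.8 -1.9] t 8.4
go [-0.1  -0.1   0.65] spin -0.1
[ 0.5389 -0.0311  0.0225] w 58.4 F [-0.2 -0.8 -1.9] t 8.4
go [-0.1  -0.1   0.65] spin -0.1
```

drive_tool:
  targets:
    - {"tx": 0, "ty": 0, "tz": 0.15, "spin": 0, "hand": 5.0}
    - {"tx": 0, "ty": 0, "tz": 0.15, "spin": 0, "hand": 5.0}
    - {"tx": 0, "ty": 0, "tz": 0.1, "spin": 0, "hand": 5.0}
    - {"tx": 0, "ty": 0, "tz": 0.1, "spin": 0, "hand": 5.0}
    - {"tx": 0, "ty": 0, "tz": 0, "spin": 0, "hand": 5.0}

```text
clock: 8.9
position: [0.5382, -0.0311, 0.0167]
ee_rot: [0.761, 0.649, -0.0, -0.0]
ft_force: [-0.8, 0.1, -1.2]
width: 0.689
grasp_force: 44.7
```

drive_tool:
  targets:
    - {"tx": 0, "ty": 0, "tz": 0.1, "spin": 0, "hand": 5.0}
    - {"tx": 0, "ty": 0, "tz": 0, "spin": 0, "hand": 5.0}

```text
clock: 9.1
position: [0.5383, -0.0311, 0.0158]
ee_rot: [0.761, 0.649, -0.0, -0.0]
ft_force: [-0.0, -0.4, -2.2]
width: 0.687
grasp_force: 44.7
```

drive_tool:
  targets:
    - {"tx": 0, "ty": 0, "tz": 0.05, "spin": 0, "hand": 5.0}
    - {"tx": 0, "ty": 0, "tz": 0, "spin": 0, "hand": 5.0}

```text
clock: 9.3
position: [0.5383, -0.0311, 0.0153]
ee_rot: [0.761, 0.649, -0.0, -0.0]
ft_force: [0.4, -0.5, -2.6]
width: 0.683
grasp_force: 44.7
```

drive_tool:
  targets:
    - {"tx": 0, "ty": 0, "tz": 0.05, "spin": 0, "hand": 5.0}
    - {"tx": 0, "ty": 0, "tz": 0, "spin": 0, "hand": 5.0}

```text
clock: 9.5
position: [0.5384, -0.0311, 0.0151]
ee_rot: [0.761, 0.649, 0.0, 0.0]
ft_force: [-0.6, 0.2, 0.6]
width: 0.687
grasp_force: 45.0
```

drive_tool:
  targets:
    - {"tx": 0, "ty": 0, "tz": 0.05, "spin": 0, "hand": 5.0}
    - {"tx": 0, "ty": 0, "tz": 0, "spin": 0, "hand": 5.0}

```text
clock: 9.7
position: [0.5385, -0.0311, 0.015]
ee_rot: [0.761, 0.649, 0.0, -0.0]
ft_force: [-2.0, 0.2, 5.0]
width: 0.688
grasp_force: 45.5
```

drive_tool:
  targets:
    - {"tx": 0, "ty": 0, "tz": 0, "spin": 0, "hand": 6.3}
    - {"tx": 0, "ty": 0, "tz": 0, "spin": 0, "hand": 7}
    - {"tx": 0, "ty": 0, "tz": 0, "spin": 0, "hand": 8.0}
    - {"tx": 0, "ty": 0, "tz": 0, "spin": 0, "hand": 8.5}
    - {"tx": 0, "ty": 0, "tz": -1, "spin": 0, "hand": 8.5}
    - {"tx": 0, "ty": 0, "tz": -3, "spin": 0, "hand": 8.5}
    - {"tx": 0, "ty": 0, "tz": -4, "spin": 0, "hand": 8.5}
    - {"tx": -2.5, "ty": 0, "tz": -4, "spin": 0, "hand": 8.5}
    - {"tx": -2.5, "ty": 0, "tz": -4, "spin": 0, "hand": 8.5}
    - {"tx": 0, "ty": 0, "tz": 0, "spin": 0, "hand": 8.5}

```text
clock: 10.7
position: [0.5339, -0.0856, 0.1811]
ee_rot: [0.763, 0.647, 0.003, 0.005]
ft_force: [0.6, -1.3, 0.4]
width: 0.994
grasp_force: 0.0
```

```bash
python3 - <<'E'
from m import *
o,d=shot("w6");print(o["position"])
stops(d,o,260);rects(d,o,"slate",.027)
E
python3 g.py .57 .22 .17 71.7
```

```text
[ 0.53393289 -0.08559487  0.1811115 ]
stop [527.8 -94.7] [ 9.5 87.6] yaw y 81.3 [271.5 204. ] bb (225, 199, 93, 11)
stop [547.4  30.7] [10.1 88. ] yaw y 80.8 [268.3  58.6] bb (216, 52, 106, 14)
slate [538.7 -32.3] [58.2 98.4] 80.7 [271.1 132. ]
slate [771.5 -13. ] [26.  38.3] 174.8 [530.5  71.3]
[ 0.5326 -0.0831  0.1783] w 84.5 F [ 0.1  1.3 -0.2] t 10.75
go [30.52 -1.22  0.83] spin 9.0
```

drive_tool:
  targets:
    - {"tx": 4.6, "ty": 0, "tz": 0.2, "spin": 0, "hand": 8.5}
    - {"tx": 4.6, "ty": 0, "tz": 0.2, "spin": 0, "hand": 8.5}
    - {"tx": 4.6, "ty": 0, "tz": 0.2, "spin": 0, "hand": 8.5}
    - {"tx": 4.6, "ty": 0, "tz": 0.2, "spin": 0, "hand": 8.5}
    - {"tx": 4.6, "ty": 0, "tz": 0.2, "spin": 0, "hand": 8.5}
    - {"tx": 4.6, "ty": 0, "tz": 0.2, "spin": 0, "hand": 8.5}
    - {"tx": 4.6, "ty": 0, "tz": 0.2, "spin": 0, "hand": 8.5}
    - {"tx": 0, "ty": 0, "tz": 0.3, "spin": 4.5, "hand": 8.5}
    - {"tx": 0, "ty": 0, "tz": 0.2, "spin": 4.5, "hand": 8.5}
    - {"tx": 0, "ty": 0, "tz": 0, "spin": 0, "hand": 8.5}

```text
clock: 11.75
position: [0.5796, 0.2385, 0.1536]
ee_rot: [0.809, 0.588, -0.002, -0.0]
ft_force: [0.1, -0.6, -0.0]
width: 0.996
grasp_force: 0.0
```

```bash
cat > p.py <<'E'
# p.py name kind z : shot, measure, check height against an earlier shot, moves to grasp
import sys
from m import *
n,kind,z,gz=sys.argv[1],sys.argv[2],float(sys.argv[3]),float(sys.argv[4])
o,d=shot(n);print(o["position"].round(4),o["clock"])
for c in rects(d,o,kind,z): go(o,c[0][0]/1000,c[0][1]/1000,gz,c[2])
if len(sys.argv)>5:
    b=dict(np.load(n+".npz"));a=dict(np.load(sys.argv[5]+".npz"))
    for ra in rects(a,a,kind,z):
        for rb in rects(b,b,kind,z):
            if np.hypot(*(ra[0]-rb[0]))<15: z2(a,ra[3],b,rb[3])
E
python3 p.py w7 cork .008 .003 w2
```

```text
[0.5796 0.2385 0.1536] 11.75
cork [597.9 279.9] [58.5 98.2] 71.8 [283.4 142.6]
go [ 4.53  0.5  15.04] spin 0.2
cork [597.5 280.8] [59.  98.7] 71.7 [355.  234.7]
cork [597.9 279.9] [58.5 98.2] 71.8 [283.4 142.6]
tri [0.5986 0.2825 0.0064]
```

drive_tool:
  targets:
    - {"tx": 1.51, "ty": 0.17, "tz": 3.6, "spin": 0, "hand": 8.5}
    - {"tx": 1.51, "ty": 0.17, "tz": 3.6, "spin": 0, "hand": 8.5}
    - {"tx": 1.51, "ty": 0.16, "tz": 3.6, "spin": 0, "hand": 8.5}
    - {"tx": 0, "ty": 0, "tz": 2.0, "spin": 0, "hand": 8.5}
    - {"tx": 0, "ty": 0, "tz": 1.2, "spin": 0, "hand": 8.5}
    - {"tx": 0, "ty": 0, "tz": 0.7, "spin": 0, "hand": 8.5}
    - {"tx": 0, "ty": 0, "tz": 0.4, "spin": 0, "hand": 8.5}
    - {"tx": 0, "ty": 0, "tz": 0, "spin": 0, "hand": 8.5}

```text
clock: 12.6
position: [0.6007, 0.2787, 0.005]
ee_rot: [0.81, 0.587, 0.0, 0.0]
ft_force: [-0.6, 0.4, 0.1]
width: 0.99
grasp_force: 0.0
```

drive_tool:
  targets:
    - {"tx": 0, "ty": 0, "tz": 0, "spin": 0, "hand": 6.5}
    - {"tx": 0, "ty": 0, "tz": 0, "spin": 0, "hand": 6.2}
    - {"tx": 0, "ty": 0, "tz": 0, "spin": 0, "hand": 5.5}
    - {"tx": 0, "ty": 0, "tz": 0, "spin": 0, "hand": 5.0}
    - {"tx": 0, "ty": 0, "tz": 0, "spin": 0, "hand": 5.0}
    - {"tx": 0, "ty": 0, "tz": 0, "spin": 0, "hand": 5.0}
    - {"tx": 0, "ty": 0, "tz": 0, "spin": 0, "hand": 5.0}
  grip_force: 30

```text
clock: 13.3
position: [0.6004, 0.2793, 0.0051]
ee_rot: [0.809, 0.587, 0.0, -0.0]
ft_force: [-2.3, -0.5, 6.2]
width: 0.585
grasp_force: 2.9
```

```bash
python3 g.py .53 -.075 .16 81
```

```text
[0.6004 0.2793 0.0051] w 49.7 F [-2.3 -0.5  6.2] t 13.3
go [-35.85   4.31 -15.51] spin -9.1
```

drive_tool:
  targets:
    - {"tx": 0, "ty": 0, "tz": -0.5, "spin": 0, "hand": 5}
    - {"tx": 0, "ty": 0, "tz": -0.5, "spin": 0, "hand": 8.5}
    - {"tx": 0, "ty": 0, "tz": 0, "spin": 0, "hand": 8.5}
    - {"tx": 0, "ty": 0, "tz": 0, "spin": 0, "hand": 8.5}
    - {"tx": 0, "ty": 0, "tz": 0, "spin": 0, "hand": 8.5}
    - {"tx": 0, "ty": 0, "tz": 0, "spin": 0, "hand": 8.5}

```text
clock: 13.9
position: [0.6, 0.2789, 0.0141]
ee_rot: [0.81, 0.587, -0.0, -0.0]
ft_force: [-0.2, 0.1, -0.4]
width: 0.996
grasp_force: 0.0
```

```bash
python3 g.py .5979 .2799 -.002 71.8
python3 - <<'E'
from m import *
from cell import get_image
t=get_image("top")
for b in blobs(mask(t["image"],"cork"),200,900):
    w=plane(t,b,.008)[:,:2].astype(np.float32)*1000;print(cv2.minAreaRect(w))
a=dict(np.load("top0.npz"))
for b in blobs(mask(a["image"],"cork"),200,900):
    w=plane(a,b,.008)[:,:2].astype(np.float32)*1000;print(cv2.minAreaRect(w))
E
```

```text
[0.6    0.2789 0.0141] w 84.6 F [-0.2  0.1 -0.4] t 13.9
go [ 0.03 -0.23  1.61] spin 0.1
((426.4901123046875, -262.6126403808594), (97.28946685791016, 55.86323928833008), 88.67619323730469)
((445.9582214355469, -424.9727478027344), (57.56566619873047, 98.62350463867188), 8.903459548950195)
((588.8245239257812, -253.27114868164062), (23.22981834411621, 129.4151611328125), 88.83261108398438)
((706.797607421875, -678.0488891601562), (22.19992446899414, 142.36712646484375), 89.91424560546875)
((426.4917297363281, -262.6128845214844), (97.28919982910156, 55.86558532714844), 88.67524719238281)
((445.8751220703125, -424.5152587890625), (57.561100006103516, 99.57044219970703), 8.92125415802002)
((597.1626586914062, 280.0353088378906), (96.68408966064453, 57.133148193359375), 71.73493957519531)
((588.8110961914062, -254.48648071289062), (21.429363250732422, 129.49832153320312), 89.12861633300781)
((706.7780151367188, -678.7291870117188), (21.227310180664062, 142.32029724121094), 89.64969635009766)
```

Descend a bit deeper and regrip; the held check will show any shift.

drive_tool:
  targets:
    - {"tx": 0, "ty": -0.2, "tz": 0.6, "spin": 0, "hand": 8.5}
    - {"tx": 0, "ty": 0, "tz": 0.6, "spin": 0, "hand": 8.5}
    - {"tx": 0, "ty": 0, "tz": 0.4, "spin": 0, "hand": 8.5}
    - {"tx": 0, "ty": 0, "tz": 0, "spin": 0, "hand": 8.5}
    - {"tx": 0, "ty": 0, "tz": 0, "spin": 0, "hand": 6.5}
    - {"tx": 0, "ty": 0, "tz": 0, "spin": 0, "hand": 6.2}
    - {"tx": 0, "ty": 0, "tz": 0, "spin": 0, "hand": 5.5}
    - {"tx": 0, "ty": 0, "tz": 0, "spin": 0, "hand": 5.0}
    - {"tx": 0, "ty": 0, "tz": 0, "spin": 0, "hand": 5.0}
    - {"tx": 0, "ty": 0, "tz": 0, "spin": 0, "hand": 5.0}

```text
clock: 14.95
position: [0.5988, 0.2798, -0.0011]
ee_rot: [0.81, 0.587, 0.001, 0.0]
ft_force: [0.6, 0.1, 3.8]
width: 0.685
grasp_force: 32.6
```

```bash
python3 g.py .53 -.075 .16 81
```

```text
[ 0.5988  0.2798 -0.0011] w 58.2 F [0.6 0.1 3.8] t 14.95
go [-35.85   4.49 -16.13] spin -9.1
```

drive_tool:
  targets:
    - {"tx": 0, "ty": 0, "tz": -1, "spin": 0, "hand": 5.0}
    - {"tx": 0, "ty": 0, "tz": -3, "spin": 0, "hand": 5.0}
    - {"tx": 0, "ty": 0, "tz": -4, "spin": 0, "hand": 5.0}
    - {"tx": 0, "ty": 0, "tz": -4, "spin": 0, "hand": 5.0}
    - {"tx": 0, "ty": 0, "tz": -4, "spin": 0, "hand": 5.0}
    - {"tx": -2.5, "ty": 0.3, "tz": 0, "spin": 0, "hand": 5.0}
    - {"tx": -4.6, "ty": 0.6, "tz": 0, "spin": 0, "hand": 5.0}
    - {"tx": -4.6, "ty": 0.6, "tz": 0, "spin": 0, "hand": 5.0}
    - {"tx": -4.6, "ty": 0.6, "tz": 0, "spin": 0, "hand": 5.0}
    - {"tx": -4.6, "ty": 0.6, "tz": 0, "spin": 0, "hand": 5.0}

```text
clock: 15.95
position: [0.5582, 0.0709, 0.1589]
ee_rot: [0.809, 0.587, 0.0, -0.0]
ft_force: [0.8, 0.1, -0.6]
width: 0.689
grasp_force: 32.5
```

drive_tool:
  targets:
    - {"tx": -4.6, "ty": 0.6, "tz": 0, "spin": 0, "hand": 5.0}
    - {"tx": -4.0, "ty": 0.4, "tz": 0, "spin": 0, "hand": 5.0}
    - {"tx": -2.0, "ty": 0.2, "tz": 0, "spin": 0, "hand": 5.0}
    - {"tx": 0, "ty": 0, "tz": 0, "spin": -4.6, "hand": 5.0}
    - {"tx": 0, "ty": 0, "tz": 0, "spin": -4.6, "hand": 5.0}
    - {"tx": 0, "ty": 0, "tz": 0, "spin": 0, "hand": 5.0}
    - {"tx": 0, "ty": 0, "tz": 0, "spin": 0, "hand": 5.0}

```text
clock: 16.65
position: [0.5374, -0.0318, 0.1586]
ee_rot: [0.76, 0.649, 0.0, -0.0]
ft_force: [-0.1, 0.8, -0.4]
width: 0.69
grasp_force: 32.5
```

```bash
python3 - <<'E'
from m import *
o,d=shot("w8");held(d,o,9,"cork")
E
python3 g.py .5382 -.0322 .035 80.9
```

```text
front x 69.9 slope deg -0.02
L y -28.8 slope -2.23
R y 29.8 slope -0.11
[ 0.5374 -0.0317  0.1585] w 58.5 F [ 1.   0.5 -0.5] t 16.7
go [-0.04  0.08 12.35] spin 0.1
```

```bash
python3 - <<'E'
from m import *
d=dict(np.load("w8.npz"))
hsv=cv2.cvtColor(d["image"],cv2.COLOR_RGB2HSV)
for r in range(120,240,6): print(r,hsv[r,250],hsv[r,300])
E
```

```text
120 [ 16 148  88] [ 15 173  99]
126 [ 15 164  87] [ 14 175 130]
132 [ 19 135  91] [ 19 132 129]
138 [ 21 123 108] [ 21 122 100]
144 [23 51 45] [30 22 47]
150 [15 29 53] [40 13 61]
156 [30  4 60] [75  9 58]
162 [90  4 61] [150   4  59]
168 [40 13 61] [45  8 61]
174 [30  8 61] [50 13 59]
180 [ 16 141  78] [ 14 152  84]
186 [ 15 148  95] [ 15 149  87]
192 [ 16 153 105] [ 15 149  96]
198 [ 15 147 109] [ 13 150  95]
204 [ 15 145  88] [ 15 145  93]
210 [ 15 151 105] [ 15 155  97]
216 [ 15 153 143] [ 15 152 106]
222 [ 15 153 155] [ 15 155 145]
228 [ 15 150 141] [ 15 149 140]
234 [ 16 151 150] [ 16 152 169]
```

View pics/w8.png

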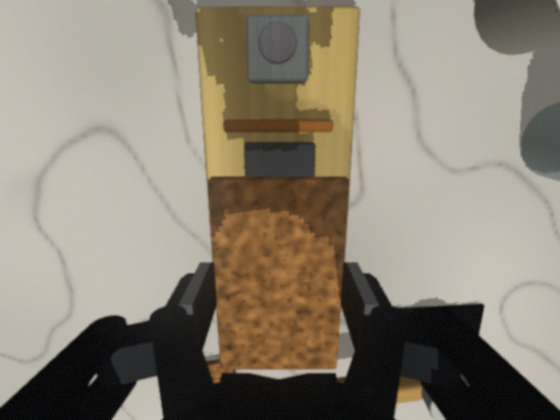

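```bash
sed -i 's/m\[130:300,c\])+129.5/m[160:300,c])+159.5/' m.py; python3 - <<'E'
from m import *
d=dict(np.load("w8.npz"));held(d,d,9,"cork")
E
```

```text
front x 50.6 slope deg -0.07
L y -28.8 slope -2.23
R y 29.8 slope -0.11
```

drive_tool:
  targets:
    - {"tx": 0, "ty": 0.08, "tz": 3, "spin": 0, "hand": 5.0}
    - {"tx": 0, "ty": 0, "tz": 3.5, "spin": 0, "hand": 5.0}
    - {"tx": 0, "ty": 0, "tz": 3, "spin": 0, "hand": 5.0}
    - {"tx": 0, "ty": 0, "tz": 1.5, "spin": 0, "hand": 5.0}
    - {"tx": 0, "ty": 0, "tz": 0.8, "spin": 0, "hand": 5.0}
    - {"tx": 0, "ty": 0, "tz": 0.5, "spin": 0, "hand": 5.0}
    - {"tx": 0, "ty": 0, "tz": 0, "spin": 0, "hand": 5.0}
    - {"tx": 0, "ty": 0, "tz": 0, "spin": 0, "hand": 5.0}

```text
clock: 17.5
position: [0.5393, -0.0321, 0.0364]
ee_rot: [0.76, 0.65, 0.001, 0.001]
ft_force: [0.3, 0.5, -0.1]
width: 0.692
grasp_force: 32.4
```

```bash
python3 g.py .5385 -.0322 .026 80.9
```

```text
[ 0.5393 -0.0321  0.0364] w 58.8 F [ 0.3  0.5 -0.1] t 17.5
go [-0.03 -0.08  1.04] spin 0.2
```

drive_tool:
  targets:
    - {"tx": 0.07, "ty": -0.08, "tz": 0.3, "spin": 0, "hand": 5.0}
    - {"tx": 0, "ty": 0, "tz": 0.2, "spin": 0, "hand": 5.0}
    - {"tx": 0, "ty": 0, "tz": 0.2, "spin": 0, "hand": 5.0}
    - {"tx": 0, "ty": 0, "tz": 0.1, "spin": 0, "hand": 5.0}
    - {"tx": 0, "ty": 0, "tz": 0.1, "spin": 0, "hand": 5.0}
    - {"tx": 0, "ty": 0, "tz": 0, "spin": 0, "hand": 5.0}

```text
clock: 18.1
position: [0.5375, -0.0313, 0.0262]
ee_rot: [0.76, 0.65, -0.0, -0.0]
ft_force: [-0.3, -0.7, 0.0]
width: 0.692
grasp_force: 32.5
```

drive_tool:
  targets:
    - {"tx": 0, "ty": 0, "tz": 0.05, "spin": 0, "hand": 5.0}
    - {"tx": 0, "ty": 0, "tz": 0, "spin": 0, "hand": 5.0}

```text
clock: 18.3
position: [0.5377, -0.0312, 0.0259]
ee_rot: [0.76, 0.65, 0.0, 0.0]
ft_force: [0.8, 0.6, 0.1]
width: 0.686
grasp_force: 32.5
```

drive_tool:
  targets:
    - {"tx": 0, "ty": 0, "tz": 0.05, "spin": 0, "hand": 5.0}
    - {"tx": 0, "ty": 0, "tz": 0, "spin": 0, "hand": 5.0}

```text
clock: 18.5
position: [0.5377, -0.0312, 0.0258]
ee_rot: [0.76, 0.65, 0.0, -0.0]
ft_force: [-1.5, 0.4, 4.2]
width: 0.686
grasp_force: 33.0
```

drive_tool:
  targets:
    - {"tx": 0, "ty": 0, "tz": 0, "spin": 0, "hand": 6.3}
    - {"tx": 0, "ty": 0, "tz": 0, "spin": 0, "hand": 7}
    - {"tx": 0, "ty": 0, "tz": 0, "spin": 0, "hand": 8.0}
    - {"tx": 0, "ty": 0, "tz": 0, "spin": 0, "hand": 8.5}
    - {"tx": 0, "ty": 0, "tz": -1, "spin": 0, "hand": 8.5}
    - {"tx": 0, "ty": 0, "tz": -3, "spin": 0, "hand": 8.5}
    - {"tx": 0, "ty": 0, "tz": -4, "spin": 0, "hand": 8.5}
    - {"tx": -2.5, "ty": 0, "tz": -4, "spin": 0, "hand": 8.5}
    - {"tx": -2.5, "ty": 0, "tz": -3, "spin": 0, "hand": 8.5}
    - {"tx": 0, "ty": 0, "tz": 0, "spin": 0, "hand": 8.5}

```text
clock: 19.5
position: [0.5326, -0.0856, 0.1811]
ee_rot: [0.762, 0.648, 0.003, 0.004]
ft_force: [1.1, -0.6, 0.4]
width: 0.994
grasp_force: 0.0
```

```bash
python3 - <<'E'
from m import *
o,d=shot("w9");print(o["position"])
rects(d,o,"cork",.035,lo=3000);stops(d,o,260)
E
python3 g.py .582 .393 .16 108.6
```

```text
[ 0.53260683 -0.08561145  0.18106774]
cork [538.  -29.9] [ 88.2 139.5] 81.1 [271.6 128.8]
stop [528.3 -94.1] [ 9.9 87.6] yaw y 80.6 [272.5 203.8] bb (227, 198, 93, 11)
stop [538.  -31.9] [101.4  60. ] yaw y 171.5 [272.1 131.5] bb (237, 74, 70, 117)
stop [547.1  30.4] [10.1 87.9] yaw y 80.9 [271.1  58.2] bb (218, 52, 106, 14)
[ 0.5315 -0.0831  0.1787] w 84.4 F [ 0.   0.  -0.5] t 19.55
go [47.81 -2.57  1.85] spin -27.7
```

drive_tool:
  targets:
    - {"tx": 4.8, "ty": -0.25, "tz": 0.18, "spin": 0, "hand": 8.5}
    - {"tx": 4.8, "ty": -0.25, "tz": 0.18, "spin": 0, "hand": 8.5}
    - {"tx": 4.8, "ty": -0.25, "tz": 0.18, "spin": 0, "hand": 8.5}
    - {"tx": 4.8, "ty": -0.25, "tz": 0.18, "spin": 0, "hand": 8.5}
    - {"tx": 4.8, "ty": -0.25, "tz": 0.18, "spin": 0, "hand": 8.5}
    - {"tx": 4.8, "ty": -0.25, "tz": 0.18, "spin": 0, "hand": 8.5}
    - {"tx": 4.8, "ty": -0.25, "tz": 0.18, "spin": 0, "hand": 8.5}
    - {"tx": 4.8, "ty": -0.25, "tz": 0.18, "spin": 0, "hand": 8.5}
    - {"tx": 4.8, "ty": -0.25, "tz": 0.18, "spin": 0, "hand": 8.5}
    - {"tx": 4.6, "ty": -0.25, "tz": 0.2, "spin": 0, "hand": 8.5}

```text
clock: 20.55
position: [0.5772, 0.3985, 0.1556]
ee_rot: [0.759, 0.651, -0.001, -0.001]
ft_force: [0.5, 0.2, 0.8]
width: 0.992
grasp_force: 0.0
```

drive_tool:
  targets:
    - {"tx": 0, "ty": 0, "tz": 0, "spin": -7, "hand": 8.5}
    - {"tx": 0, "ty": 0, "tz": 0, "spin": -7, "hand": 8.5}
    - {"tx": 0, "ty": 0, "tz": 0, "spin": -7, "hand": 8.5}
    - {"tx": 0, "ty": 0, "tz": 0, "spin": -6.7, "hand": 8.5}
    - {"tx": 0, "ty": 0, "tz": 0, "spin": 0, "hand": 8.5}
    - {"tx": 0, "ty": 0, "tz": 0, "spin": 0, "hand": 8.5}

```text
clock: 21.15
position: [0.578, 0.3958, 0.1562]
ee_rot: [0.583, 0.812, -0.001, -0.001]
ft_force: [-0.6, -0.3, -0.4]
width: 0.996
grasp_force: 0.0
```

```bash
python3 p.py w10 slate .012 -.001 w2
```

```text
[0.578  0.3958 0.1562] 21.15
slate [568.2 435.5] [58.9 98.4] 108.7 [281.6 148. ]
go [ 4.07  0.37 15.72] spin -0.0
slate [448.8 412.8] [58.4 98.4] 79.4 [233.7 128.1]
slate [567.8 435. ] [58.7 98.7] 108.7 [338.3 108.1]
slate [568.2 435.5] [58.9 98.4] 108.7 [281.6 148. ]
slate [568.2 435.5] [58.9 98.4] 108.7 [281.6 148. ]
tri [0.5677 0.4375 0.0085]
```

drive_tool:
  targets:
    - {"tx": 1.36, "ty": 0.12, "tz": 3.6, "spin": 0, "hand": 8.5}
    - {"tx": 1.36, "ty": 0.12, "tz": 3.6, "spin": 0, "hand": 8.5}
    - {"tx": 1.36, "ty": 0.12, "tz": 3.6, "spin": 0, "hand": 8.5}
    - {"tx": 0, "ty": 0, "tz": 2.2, "spin": 0, "hand": 8.5}
    - {"tx": 0, "ty": 0, "tz": 1.4, "spin": 0, "hand": 8.5}
    - {"tx": 0, "ty": 0, "tz": 0.8, "spin": 0, "hand": 8.5}
    - {"tx": 0, "ty": 0, "tz": 0.5, "spin": 0, "hand": 8.5}
    - {"tx": 0, "ty": 0, "tz": 0, "spin": 0, "hand": 8.5}

```text
clock: 22.0
position: [0.57, 0.435, 0.0006]
ee_rot: [0.583, 0.813, 0.0, 0.0]
ft_force: [-0.6, -0.2, 0.4]
width: 0.993
grasp_force: 0.0
```

drive_tool:
  targets:
    - {"tx": 0, "ty": 0, "tz": 0, "spin": 0, "hand": 6.5}
    - {"tx": 0, "ty": 0, "tz": 0, "spin": 0, "hand": 6.2}
    - {"tx": 0, "ty": 0, "tz": 0, "spin": 0, "hand": 5.5}
    - {"tx": 0, "ty": 0, "tz": 0, "spin": 0, "hand": 5.0}
    - {"tx": 0, "ty": 0, "tz": 0, "spin": 0, "hand": 5.0}
    - {"tx": 0, "ty": 0, "tz": 0, "spin": 0, "hand": 5.0}
    - {"tx": 0, "ty": 0, "tz": 0, "spin": 0, "hand": 5.0}
  grip_force: 40

```text
clock: 22.7
position: [0.5701, 0.4358, 0.0019]
ee_rot: [0.582, 0.813, 0.001, 0.0]
ft_force: [-1.5, -1.0, 6.1]
width: 0.684
grasp_force: 43.7
```

```bash
python3 g.py .538 -.0315 .16 81
```

```text
[0.5701 0.4358 0.0019] w 58.1 F [-1.5 -1.   6.1] t 22.7
go [-43.19 -18.07 -15.87] spin 27.8
```

drive_tool:
  targets:
    - {"tx": 0, "ty": 0, "tz": -1, "spin": 0, "hand": 5.0}
    - {"tx": 0, "ty": 0, "tz": -3, "spin": 0, "hand": 5.0}
    - {"tx": 0, "ty": 0, "tz": -4, "spin": 0, "hand": 5.0}
    - {"tx": 0, "ty": 0, "tz": -4, "spin": 0, "hand": 5.0}
    - {"tx": 0, "ty": 0, "tz": -4, "spin": 0, "hand": 5.0}
    - {"tx": -2.2, "ty": -0.9, "tz": 0, "spin": 0, "hand": 5.0}
    - {"tx": -4.4, "ty": -1.84, "tz": 0, "spin": 0, "hand": 5.0}
    - {"tx": -4.4, "ty": -1.84, "tz": 0, "spin": 0, "hand": 5.0}
    - {"tx": -4.4, "ty": -1.84, "tz": 0, "spin": 0, "hand": 5.0}
    - {"tx": -4.4, "ty": -1.84, "tz": 0, "spin": 0, "hand": 5.0}

```text
clock: 23.7
position: [0.5547, 0.2193, 0.1608]
ee_rot: [0.582, 0.813, 0.0, 0.0]
ft_force: [1.1, -0.5, -1.4]
width: 0.684
grasp_force: 43.7
```

drive_tool:
  targets:
    - {"tx": -4.4, "ty": -1.84, "tz": 0, "spin": 0, "hand": 5.0}
    - {"tx": -4.4, "ty": -1.84, "tz": 0, "spin": 0, "hand": 5.0}
    - {"tx": -4.4, "ty": -1.84, "tz": 0, "spin": 0, "hand": 5.0}
    - {"tx": -4.4, "ty": -1.84, "tz": 0, "spin": 0, "hand": 5.0}
    - {"tx": -4.4, "ty": -1.84, "tz": 0, "spin": 0, "hand": 5.0}
    - {"tx": -1.4, "ty": -0.6, "tz": 0, "spin": 7, "hand": 5.0}
    - {"tx": 0, "ty": 0, "tz": 0, "spin": 7, "hand": 5.0}
    - {"tx": 0, "ty": 0, "tz": 0, "spin": 7, "hand": 5.0}
    - {"tx": 0, "ty": 0, "tz": 0, "spin": 6.8, "hand": 5.0}
    - {"tx": 0, "ty": 0, "tz": 0, "spin": 0, "hand": 5.0}

```text
clock: 24.7
position: [0.5377, -0.0319, 0.1607]
ee_rot: [0.761, 0.649, 0.0, 0.0]
ft_force: [0.0, -0.3, -1.2]
width: 0.684
grasp_force: 43.7
```

```bash
python3 - <<'E'
from m import *
o,d=shot("w11");held(d,o,11)
E
python3 g.py .5382 -.0315 .046 81;python3 g.py .5382 -.0315 .046 81
```

```text
front x 51.1 slope deg -0.28
L y -28.9 slope 0.17
R y 29.6 slope -0.11
[ 0.5377 -0.0318  0.1606] w 58.0 F [ 0.6 -0.2 -2.3] t 24.75
go [ 0.04  0.04 11.46] spin 0.2
[ 0.5377 -0.0318  0.1606] w 58.0 F [ 0.6 -0.2 -2.3] t 24.75
go [ 0.04  0.04 11.46] spin 0.2
```

drive_tool:
  targets:
    - {"tx": 0, "ty": 0.04, "tz": 3, "spin": 0, "hand": 5.0}
    - {"tx": 0, "ty": 0, "tz": 3.5, "spin": 0, "hand": 5.0}
    - {"tx": 0, "ty": 0, "tz": 3, "spin": 0, "hand": 5.0}
    - {"tx": 0, "ty": 0, "tz": 1.0, "spin": 0, "hand": 5.0}
    - {"tx": 0, "ty": 0, "tz": 0.5, "spin": 0, "hand": 5.0}
    - {"tx": 0, "ty": 0, "tz": 0.4, "spin": 0, "hand": 5.0}
    - {"tx": 0, "ty": 0, "tz": 0, "spin": 0, "hand": 5.0}
    - {"tx": 0, "ty": 0, "tz": 0, "spin": 0, "hand": 5.0}

```text
clock: 25.55
position: [0.5391, -0.032, 0.0474]
ee_rot: [0.76, 0.65, 0.001, 0.001]
ft_force: [-0.0, -0.3, -1.8]
width: 0.684
grasp_force: 43.8
```

```bash
python3 g.py .5382 -.0317 .039 80.9
```

```text
[ 0.5391 -0.032   0.0474] w 58.1 F [-0.  -0.3 -1.8] t 25.55
go [ 0.01 -0.1   0.84] spin 0.1
```

drive_tool:
  targets:
    - {"tx": 0, "ty": -0.07, "tz": 0.3, "spin": 0, "hand": 5.0}
    - {"tx": 0, "ty": 0, "tz": 0.2, "spin": 0, "hand": 5.0}
    - {"tx": 0, "ty": 0, "tz": 0.2, "spin": 0, "hand": 5.0}
    - {"tx": 0, "ty": 0, "tz": 0.1, "spin": 0, "hand": 5.0}
    - {"tx": 0, "ty": 0, "tz": 0.05, "spin": 0, "hand": 5.0}
    - {"tx": 0, "ty": 0, "tz": 0, "spin": 0, "hand": 5.0}

```text
clock: 26.15
position: [0.5373, -0.0319, 0.0376]
ee_rot: [0.76, 0.649, -0.0, -0.0]
ft_force: [-0.0, -0.7, -0.9]
width: 0.681
grasp_force: 43.8
```

drive_tool:
  targets:
    - {"tx": 0, "ty": 0, "tz": 0.05, "spin": 0, "hand": 5.0}
    - {"tx": 0, "ty": 0, "tz": 0, "spin": 0, "hand": 5.0}

```text
clock: 26.35
position: [0.5374, -0.0318, 0.0372]
ee_rot: [0.76, 0.649, -0.0, -0.0]
ft_force: [-0.3, -0.1, -2.1]
width: 0.685
grasp_force: 43.8
```

drive_tool:
  targets:
    - {"tx": 0, "ty": 0, "tz": 0.05, "spin": 0, "hand": 5.0}
    - {"tx": 0, "ty": 0, "tz": 0, "spin": 0, "hand": 5.0}

```text
clock: 26.55
position: [0.5375, -0.0318, 0.0369]
ee_rot: [0.76, 0.649, 0.0, 0.0]
ft_force: [-0.3, 0.4, 0.7]
width: 0.687
grasp_force: 44.0
```

drive_tool:
  targets:
    - {"tx": 0, "ty": 0, "tz": 0.03, "spin": 0, "hand": 5.0}
    - {"tx": 0, "ty": 0, "tz": 0, "spin": 0, "hand": 6.3}
    - {"tx": 0, "ty": 0, "tz": 0, "spin": 0, "hand": 7}
    - {"tx": 0, "ty": 0, "tz": 0, "spin": 0, "hand": 8.0}
    - {"tx": 0, "ty": 0, "tz": 0, "spin": 0, "hand": 8.5}
    - {"tx": 0, "ty": 0, "tz": -1, "spin": 0, "hand": 8.5}
    - {"tx": 0, "ty": 0, "tz": -3, "spin": 0, "hand": 8.5}
    - {"tx": 0, "ty": 0, "tz": -4, "spin": 0, "hand": 8.5}
    - {"tx": -2.5, "ty": 0, "tz": -4, "spin": 0, "hand": 8.5}
    - {"tx": -2.5, "ty": 0, "tz": -3, "spin": 0, "hand": 8.5}

```text
clock: 27.55
position: [0.5305, -0.0811, 0.1897]
ee_rot: [0.76, 0.65, 0.001, 0.001]
ft_force: [-0.2, -0.7, -0.3]
width: 0.995
grasp_force: 0.0
```

drive_tool:
  targets:
    - {"tx": 0, "ty": 0, "tz": 0, "spin": 0, "hand": 8.5}
    - {"tx": 0, "ty": 0, "tz": 0, "spin": 0, "hand": 8.5}

```text
clock: 27.75
position: [0.5301, -0.0818, 0.1878]
ee_rot: [0.761, 0.649, 0.001, 0.001]
ft_force: [0.5, 0.5, -1.0]
width: 0.998
grasp_force: 0.0
```

```bash
python3 - <<'E'
from m import *
o,d=shot("w12");print(o["position"])
rects(d,o,"slate",.047);stops(d,o,260)
E
python3 g.py .426 -.307 .16 90
```

```text
[ 0.53005827 -0.08178654  0.18782194]
slate [537.9 -32. ] [58.5 98.1] 80.9 [277. 137.]
slate [756.7 -11.9] [26.1 36.1] 170.3 [533.6  76.6]
stop [527.8 -94.5] [10.1 87.7] yaw y 80.8 [277.5 205.3] bb (232, 200, 91, 11)
stop [547.2  30.7] [ 9.6 87.8] yaw y 80.9 [276.4  63.4] bb (225, 58, 103, 13)
[ 0.5293 -0.0807  0.1865] w 84.2 F [-0.2  0.9 -0.6] t 27.8
go [-23.97  -6.66   2.63] spin -9.0
```

drive_tool:
  targets:
    - {"tx": -4, "ty": -1.1, "tz": 0.4, "spin": 0, "hand": 8.5}
    - {"tx": -4, "ty": -1.1, "tz": 0.4, "spin": 0, "hand": 8.5}
    - {"tx": -4, "ty": -1.1, "tz": 0.4, "spin": 0, "hand": 8.5}
    - {"tx": -4, "ty": -1.1, "tz": 0.4, "spin": 0, "hand": 8.5}
    - {"tx": -4, "ty": -1.1, "tz": 0.4, "spin": 0, "hand": 8.5}
    - {"tx": -4, "ty": -1.1, "tz": 0.4, "spin": 0, "hand": 8.5}
    - {"tx": 0, "ty": 0, "tz": 0.2, "spin": -7.7, "hand": 8.5}
    - {"tx": 0, "ty": 0, "tz": 0, "spin": 0, "hand": 8.5}
    - {"tx": 0, "ty": 0, "tz": 0, "spin": 0, "hand": 8.5}

```text
clock: 28.7
position: [0.4271, -0.306, 0.1592]
ee_rot: [0.715, 0.699, 0.0, -0.001]
ft_force: [-0.1, -0.4, -0.1]
width: 0.997
grasp_force: 0.0
```

```bash
python3 p.py w13 cork .008 -.002
```

```text
[ 0.4271 -0.306   0.1592] 28.7
cork [ 425.1 -264.4] [58.1 98. ] 89.6 [274.4 146.4]
go [ 4.12 -0.27 16.13] spin -1.0
```

View pics/w13.png

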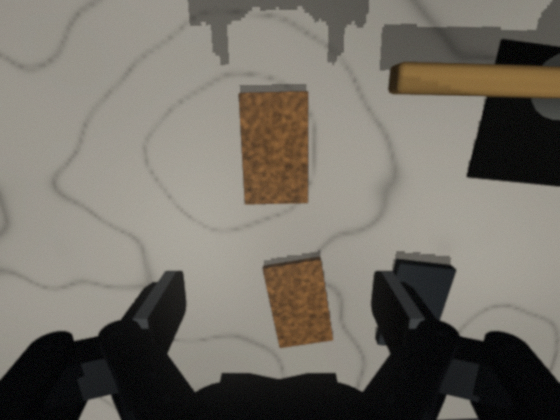

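drive_tool:
  targets:
    - {"tx": 1.37, "ty": -0.09, "tz": 3.6, "spin": -1, "hand": 8.5}
    - {"tx": 1.37, "ty": -0.09, "tz": 3.6, "spin": 0, "hand": 8.5}
    - {"tx": 1.37, "ty": -0.09, "tz": 3.6, "spin": 0, "hand": 8.5}
    - {"tx": 0, "ty": 0, "tz": 2.4, "spin": 0, "hand": 8.5}
    - {"tx": 0, "ty": 0, "tz": 1.4, "spin": 0, "hand": 8.5}
    - {"tx": 0, "ty": 0, "tz": 0.8, "spin": 0, "hand": 8.5}
    - {"tx": 0, "ty": 0, "tz": 0.5, "spin": 0, "hand": 8.5}
    - {"tx": 0, "ty": 0, "tz": 0, "spin": 0, "hand": 8.5}
    - {"tx": 0, "ty": 0, "tz": 0, "spin": 0, "hand": 8.5}

```text
clock: 29.65
position: [0.4253, -0.2675, 0.0022]
ee_rot: [0.709, 0.705, 0.0, 0.001]
ft_force: [-0.9, -0.5, 0.3]
width: 0.995
grasp_force: 0.0
```

drive_tool:
  targets:
    - {"tx": 0.2, "ty": 0, "tz": 0.35, "spin": 0, "hand": 8.5}
    - {"tx": 0, "ty": 0, "tz": 0, "spin": 0, "hand": 8.5}
    - {"tx": 0, "ty": 0, "tz": 0, "spin": 0, "hand": 6.5}
    - {"tx": 0, "ty": 0, "tz": 0, "spin": 0, "hand": 6.2}
    - {"tx": 0, "ty": 0, "tz": 0, "spin": 0, "hand": 5.5}
    - {"tx": 0, "ty": 0, "tz": 0, "spin": 0, "hand": 5.0}
    - {"tx": 0, "ty": 0, "tz": 0, "spin": 0, "hand": 5.0}
    - {"tx": 0, "ty": 0, "tz": 0, "spin": 0, "hand": 5.0}
    - {"tx": 0, "ty": 0, "tz": 0, "spin": 0, "hand": 5.0}
  grip_force: 30

```text
clock: 30.55
position: [0.4247, -0.2649, -0.0017]
ee_rot: [0.709, 0.705, 0.0, 0.0]
ft_force: [-1.3, 1.0, 5.7]
width: 0.687
grasp_force: 31.6
```

```bash
python3 g.py .538 -.0315 .16 81
```

```text
[ 0.4247 -0.2649 -0.0017] w 58.4 F [-1.3  1.   5.7] t 30.55
go [ 23.4   11.21 -16.17] spin 8.7
```

drive_tool:
  targets:
    - {"tx": 0, "ty": 0, "tz": -1, "spin": 0, "hand": 5.0}
    - {"tx": 0, "ty": 0, "tz": -3, "spin": 0, "hand": 5.0}
    - {"tx": 0, "ty": 0, "tz": -4, "spin": 0, "hand": 5.0}
    - {"tx": 0, "ty": 0, "tz": -4, "spin": 0, "hand": 5.0}
    - {"tx": 0, "ty": 0, "tz": -4, "spin": 0, "hand": 5.0}
    - {"tx": 1.7, "ty": 0.82, "tz": 0, "spin": 0, "hand": 5.0}
    - {"tx": 4.3, "ty": 2.06, "tz": 0, "spin": 0, "hand": 5.0}
    - {"tx": 4.3, "ty": 2.06, "tz": 0, "spin": 0, "hand": 5.0}
    - {"tx": 4.3, "ty": 2.06, "tz": 0, "spin": 0, "hand": 5.0}
    - {"tx": 4.3, "ty": 2.06, "tz": 0, "spin": 0, "hand": 5.0}

```text
clock: 31.55
position: [0.5167, -0.0747, 0.1586]
ee_rot: [0.709, 0.705, 0.0, 0.0]
ft_force: [0.7, -0.4, -0.1]
width: 0.685
grasp_force: 32.8
```

drive_tool:
  targets:
    - {"tx": 3.0, "ty": 1.44, "tz": 0, "spin": 0, "hand": 5.0}
    - {"tx": 1.5, "ty": 0.7, "tz": 0, "spin": 0, "hand": 5.0}
    - {"tx": 0, "ty": 0, "tz": 0, "spin": 4.3, "hand": 5.0}
    - {"tx": 0, "ty": 0, "tz": 0, "spin": 4.4, "hand": 5.0}
    - {"tx": 0, "ty": 0, "tz": 0, "spin": 0, "hand": 5.0}
    - {"tx": 0, "ty": 0, "tz": 0, "spin": 0, "hand": 5.0}

```text
clock: 32.15
position: [0.5375, -0.0325, 0.158]
ee_rot: [0.76, 0.65, -0.0, 0.0]
ft_force: [0.2, 0.2, -0.2]
width: 0.688
grasp_force: 32.8
```

```bash
python3 - <<'E'
from m import *
o,d=shot("w14");held(d,o,9,"cork")
E
python3 g.py .538 -.0315 .055 81
```

```text
front x 51.1 slope deg 0.04
L y -29.0 slope -1.01
R y 29.8 slope -0.12
[ 0.5375 -0.0323  0.158 ] w 58.5 F [ 0.2 -0.4 -0.7] t 32.2
go [ 0.09  0.03 10.3 ] spin 0.0
```

drive_tool:
  targets:
    - {"tx": 0.05, "ty": 0.02, "tz": 3, "spin": 0, "hand": 5.0}
    - {"tx": 0, "ty": 0, "tz": 3.5, "spin": 0, "hand": 5.0}
    - {"tx": 0, "ty": 0, "tz": 2.5, "spin": 0, "hand": 5.0}
    - {"tx": 0, "ty": 0, "tz": 1.0, "spin": 0, "hand": 5.0}
    - {"tx": 0, "ty": 0, "tz": 0.5, "spin": 0, "hand": 5.0}
    - {"tx": 0, "ty": 0, "tz": 0.2, "spin": 0, "hand": 5.0}
    - {"tx": 0, "ty": 0, "tz": 0.1, "spin": 0, "hand": 5.0}
    - {"tx": 0, "ty": 0, "tz": 0.1, "spin": 0, "hand": 5.0}
    - {"tx": 0, "ty": 0, "tz": 0, "spin": 0, "hand": 5.0}
    - {"tx": 0, "ty": 0, "tz": 0, "spin": 0, "hand": 5.0}

```text
clock: 33.2
position: [0.5385, -0.0309, 0.0495]
ee_rot: [0.76, 0.65, 0.0, 0.0]
ft_force: [-0.4, -1.1, 0.1]
width: 0.695
grasp_force: 32.8
```

drive_tool:
  targets:
    - {"tx": 0, "ty": 0, "tz": 0.1, "spin": 0, "hand": 5.0}
    - {"tx": 0, "ty": 0, "tz": 0, "spin": 0, "hand": 5.0}
    - {"tx": 0, "ty": 0, "tz": 0, "spin": 0, "hand": 5.0}

```text
clock: 33.5
position: [0.538, -0.0309, 0.0479]
ee_rot: [0.76, 0.649, -0.0, -0.0]
ft_force: [0.7, -0.7, -0.2]
width: 0.689
grasp_force: 32.8
```

drive_tool:
  targets:
    - {"tx": 0, "ty": 0, "tz": 0.1, "spin": 0, "hand": 5.0}
    - {"tx": 0, "ty": 0, "tz": 0, "spin": 0, "hand": 5.0}

```text
clock: 33.7
position: [0.5379, -0.0309, 0.0467]
ee_rot: [0.76, 0.65, -0.0, -0.0]
ft_force: [0.8, -0.1, -0.0]
width: 0.688
grasp_force: 32.8
```

drive_tool:
  targets:
    - {"tx": 0, "ty": 0, "tz": 0.05, "spin": 0, "hand": 5.0}
    - {"tx": 0, "ty": 0, "tz": 0, "spin": 0, "hand": 5.0}

```text
clock: 33.9
position: [0.538, -0.0309, 0.0463]
ee_rot: [0.76, 0.65, -0.0, -0.0]
ft_force: [0.9, -1.0, 0.6]
width: 0.69
grasp_force: 32.8
```

drive_tool:
  targets:
    - {"tx": 0, "ty": 0, "tz": 0.05, "spin": 0, "hand": 5.0}
    - {"tx": 0, "ty": 0, "tz": 0, "spin": 0, "hand": 5.0}

```text
clock: 34.1
position: [0.538, -0.0309, 0.0458]
ee_rot: [0.76, 0.649, -0.0, -0.0]
ft_force: [0.2, -0.6, 0.3]
width: 0.688
grasp_force: 32.8
```

drive_tool:
  targets:
    - {"tx": 0, "ty": 0, "tz": 0.05, "spin": 0, "hand": 5.0}
    - {"tx": 0, "ty": 0, "tz": 0, "spin": 0, "hand": 5.0}

```text
clock: 34.3
position: [0.5381, -0.0309, 0.0454]
ee_rot: [0.76, 0.649, 0.0, -0.0]
ft_force: [-0.0, 0.1, 0.7]
width: 0.692
grasp_force: 32.8
```

drive_tool:
  targets:
    - {"tx": 0, "ty": 0, "tz": 0.04, "spin": 0, "hand": 5.0}
    - {"tx": 0, "ty": 0, "tz": 0, "spin": 0, "hand": 5.0}

```text
clock: 34.5
position: [0.5381, -0.0309, 0.0453]
ee_rot: [0.76, 0.649, 0.0, -0.0]
ft_force: [-1.1, -0.6, 4.4]
width: 0.69
grasp_force: 33.2
```

Contact. Release, check, then go to the last slate.

drive_tool:
  targets:
    - {"tx": 0, "ty": 0, "tz": 0, "spin": 0, "hand": 6.3}
    - {"tx": 0, "ty": 0, "tz": 0, "spin": 0, "hand": 7}
    - {"tx": 0, "ty": 0, "tz": 0, "spin": 0, "hand": 8.0}
    - {"tx": 0, "ty": 0, "tz": 0, "spin": 0, "hand": 8.5}
    - {"tx": 0, "ty": 0, "tz": -1, "spin": 0, "hand": 8.5}
    - {"tx": 0, "ty": 0, "tz": -3, "spin": 0, "hand": 8.5}
    - {"tx": 0, "ty": 0, "tz": -4, "spin": 0, "hand": 8.5}
    - {"tx": -2.5, "ty": 0, "tz": -4, "spin": 0, "hand": 8.5}
    - {"tx": -2.5, "ty": 0, "tz": -3, "spin": 0, "hand": 8.5}
    - {"tx": 0, "ty": 0, "tz": 0, "spin": 0, "hand": 8.5}

```text
clock: 35.5
position: [0.5329, -0.0853, 0.2007]
ee_rot: [0.762, 0.647, 0.003, 0.004]
ft_force: [-0.0, -0.3, 0.5]
width: 0.993
grasp_force: 0.0
```

drive_tool:
  targets:
    - {"tx": 0, "ty": 0, "tz": 0, "spin": 0, "hand": 8.5}

```text
clock: 35.6
position: [0.5307, -0.0809, 0.1964]
ee_rot: [0.761, 0.649, 0.001, 0.001]
ft_force: [-0.6, 0.9, -0.3]
width: 0.996
grasp_force: 0.0
```

```bash
python3 - <<'E'
from m import *
o,d=shot("w15");print(o["position"])
h,s,v=cv2.split(cv2.cvtColor(d["image"],cv2.COLOR_RGB2HSV))
stops(d,o,260);rects(d,o,"slate",.012)
t=dict(np.load("top0.npz"))
h,s,v=cv2.split(cv2.cvtColor(t["image"],cv2.COLOR_RGB2HSV))
for b in blobs(((v<60)&(s<70)).astype(np.uint8),500,600): print(cv2.minAreaRect((plane(t,b,.012)[:,:2]*1000).astype(np.float32)))
E
python3 g.py .566 -.49 .2 81
```

```text
[ 0.53073981 -0.08091077  0.19640382]
stop [536.7 -39.5] [120.9  87.1] yaw y 170.8 [276.8 160.6] bb (233, 79, 88, 130)
stop [547.3  30.8] [ 9.9 87.8] yaw y 81.1 [275.3  65.8] bb (226, 60, 100, 13)
((447.9770202636719, 413.12982177734375), (101.05668640136719, 59.137779235839844), 78.9637222290039)
((567.3822021484375, 434.71588134765625), (59.41368865966797, 99.57792663574219), 18.848791122436523)
((566.5925903320312, -426.8205261230469), (101.84800720214844, 59.670894622802734), 80.64443969726562)
[ 0.53   -0.0798  0.1951] w 84.3 F [-0.6  0.2  0.1] t 35.65
go [-39.95   9.97  -0.51] spin 0.0
```

drive_tool:
  targets:
    - {"tx": -3, "ty": 0.7, "tz": 0, "spin": 0, "hand": 8.5}
    - {"tx": -4.7, "ty": 1.1, "tz": 0, "spin": 0, "hand": 8.5}
    - {"tx": -4.7, "ty": 1.1, "tz": 0, "spin": 0, "hand": 8.5}
    - {"tx": -4.7, "ty": 1.1, "tz": 0, "spin": 0, "hand": 8.5}
    - {"tx": -4.7, "ty": 1.1, "tz": 0, "spin": 0, "hand": 8.5}
    - {"tx": -4.7, "ty": 1.1, "tz": 0.5, "spin": 0, "hand": 8.5}
    - {"tx": -4.7, "ty": 1.1, "tz": 1, "spin": 0, "hand": 8.5}
    - {"tx": -4.7, "ty": 1.1, "tz": 1, "spin": 0, "hand": 8.5}
    - {"tx": -2.3, "ty": 0.6, "tz": 1, "spin": 0.4, "hand": 8.5}
    - {"tx": 0, "ty": 0, "tz": 0, "spin": 0, "hand": 8.5}

```text
clock: 36.65
position: [0.5561, -0.4745, 0.1551]
ee_rot: [0.764, 0.645, -0.002, -0.003]
ft_force: [-0.3, -0.3, -0.2]
width: 0.999
grasp_force: 0.0
```

drive_tool:
  targets:
    - {"tx": 0, "ty": 0, "tz": 0, "spin": 0, "hand": 8.5}
    - {"tx": 0, "ty": 0, "tz": 0, "spin": 0, "hand": 8.5}

```text
clock: 36.85
position: [0.5606, -0.4687, 0.1591]
ee_rot: [0.762, 0.648, 0.001, -0.001]
ft_force: [-0.0, -0.1, 0.6]
width: 0.997
grasp_force: 0.0
```

```bash
python3 p.py w16 slate .012 -.001
```

```text
[ 0.5606 -0.4687  0.1591] 36.85
slate [ 567.6 -430.2] [58.2 98.5] 81.5 [278.6 149.6]
go [ 3.88  0.09 16.02] spin -0.7
```

drive_tool:
  targets:
    - {"tx": 1.29, "ty": 0.03, "tz": 3.6, "spin": -0.7, "hand": 8.5}
    - {"tx": 1.29, "ty": 0.03, "tz": 3.6, "spin": 0, "hand": 8.5}
    - {"tx": 1.29, "ty": 0.03, "tz": 3.6, "spin": 0, "hand": 8.5}
    - {"tx": 0, "ty": 0, "tz": 2.4, "spin": 0, "hand": 8.5}
    - {"tx": 0, "ty": 0, "tz": 1.4, "spin": 0, "hand": 8.5}
    - {"tx": 0, "ty": 0, "tz": 0.8, "spin": 0, "hand": 8.5}
    - {"tx": 0, "ty": 0, "tz": 0.4, "spin": 0, "hand": 8.5}
    - {"tx": 0, "ty": 0, "tz": 0, "spin": 0, "hand": 8.5}
    - {"tx": 0, "ty": 0, "tz": 0, "spin": 0, "hand": 8.5}

```text
clock: 37.8
position: [0.5671, -0.4346, 0.0035]
ee_rot: [0.759, 0.651, 0.0, 0.001]
ft_force: [-0.2, 0.1, 0.2]
width: 0.994
grasp_force: 0.0
```

drive_tool:
  targets:
    - {"tx": 0, "ty": 0, "tz": 0.1, "spin": 0, "hand": 6.5}
    - {"tx": 0, "ty": 0, "tz": 0, "spin": 0, "hand": 6.2}
    - {"tx": 0, "ty": 0, "tz": 0, "spin": 0, "hand": 5.5}
    - {"tx": 0, "ty": 0, "tz": 0, "spin": 0, "hand": 5.0}
    - {"tx": 0, "ty": 0, "tz": 0, "spin": 0, "hand": 5.0}
    - {"tx": 0, "ty": 0, "tz": 0, "spin": 0, "hand": 5.0}
    - {"tx": 0, "ty": 0, "tz": 0, "spin": 0, "hand": 5.0}
  grip_force: 40

```text
clock: 38.5
position: [0.5669, -0.4341, 0.002]
ee_rot: [0.759, 0.651, 0.0, 0.001]
ft_force: [-1.5, 1.3, 6.0]
width: 0.685
grasp_force: 43.7
```

```bash
python3 g.py .538 -.0315 .18 81
```

```text
[ 0.5669 -0.4341  0.002 ] w 58.2 F [-1.5  1.3  6. ] t 38.5
go [ 39.35  -8.92 -17.83] spin 0.3
```

drive_tool:
  targets:
    - {"tx": 0, "ty": 0, "tz": -1, "spin": 0, "hand": 5.0}
    - {"tx": 0, "ty": 0, "tz": -3, "spin": 0, "hand": 5.0}
    - {"tx": 0, "ty": 0, "tz": -4, "spin": 0, "hand": 5.0}
    - {"tx": 0, "ty": 0, "tz": -4, "spin": 0, "hand": 5.0}
    - {"tx": 0, "ty": 0, "tz": -4, "spin": 0, "hand": 5.0}
    - {"tx": 2, "ty": -0.45, "tz": -2, "spin": 0, "hand": 5.0}
    - {"tx": 4.6, "ty": -1.05, "tz": 0, "spin": 0, "hand": 5.0}
    - {"tx": 4.6, "ty": -1.05, "tz": 0, "spin": 0, "hand": 5.0}
    - {"tx": 4.6, "ty": -1.05, "tz": 0, "spin": 0, "hand": 5.0}
    - {"tx": 4.6, "ty": -1.05, "tz": 0, "spin": 0, "hand": 5.0}

```text
clock: 39.5
position: [0.5504, -0.2229, 0.1811]
ee_rot: [0.759, 0.651, 0.0, -0.0]
ft_force: [2.1, 0.4, -2.1]
width: 0.681
grasp_force: 43.7
```

drive_tool:
  targets:
    - {"tx": 4.6, "ty": -1.05, "tz": 0, "spin": 0, "hand": 5.0}
    - {"tx": 4.6, "ty": -1.05, "tz": 0, "spin": 0, "hand": 5.0}
    - {"tx": 4.6, "ty": -1.05, "tz": 0, "spin": 0, "hand": 5.0}
    - {"tx": 3, "ty": -0.7, "tz": 0, "spin": 0, "hand": 5.0}
    - {"tx": 1.75, "ty": -0.4, "tz": 0, "spin": 0.3, "hand": 5.0}
    - {"tx": 0, "ty": 0, "tz": 0, "spin": 0, "hand": 5.0}
    - {"tx": 0, "ty": 0, "tz": 0, "spin": 0, "hand": 5.0}
    - {"tx": 0, "ty": 0, "tz": 0, "spin": 0, "hand": 5.0}

```text
clock: 40.3
position: [0.5372, -0.037, 0.1811]
ee_rot: [0.761, 0.649, -0.0, 0.0]
ft_force: [1.0, -1.0, -1.8]
width: 0.683
grasp_force: 43.7
```

```bash
python3 - <<'E'
from m import *
o,d=shot("w17");held(d,o,11)
E
python3 g.py .5375 -.0345 .075 81
```

```text
front x 54.4 slope deg 0.03
L y -28.9 slope 0.18
R y 29.5 slope 0.27
[ 0.5372 -0.0371  0.181 ] w 58.2 F [-0.   0.  -2.3] t 40.35
go [ 2.70e-01 -1.00e-02  1.06e+01] spin -0.1
```

drive_tool:
  targets:
    - {"tx": 0.21, "ty": 0.02, "tz": 3, "spin": 0, "hand": 5.0}
    - {"tx": 0, "ty": 0, "tz": 3.5, "spin": 0, "hand": 5.0}
    - {"tx": 0, "ty": 0, "tz": 2.9, "spin": 0, "hand": 5.0}
    - {"tx": 0, "ty": 0, "tz": 1.4, "spin": 0, "hand": 5.0}
    - {"tx": 0, "ty": 0, "tz": 0.6, "spin": 0, "hand": 5.0}
    - {"tx": 0, "ty": 0, "tz": 0.3, "spin": 0, "hand": 5.0}
    - {"tx": 0, "ty": 0, "tz": 0.2, "spin": 0, "hand": 5.0}
    - {"tx": 0, "ty": 0, "tz": 0.1, "spin": 0, "hand": 5.0}
    - {"tx": 0, "ty": 0, "tz": 0, "spin": 0, "hand": 5.0}
    - {"tx": 0, "ty": 0, "tz": 0, "spin": 0, "hand": 5.0}

```text
clock: 41.35
position: [0.5383, -0.033, 0.0617]
ee_rot: [0.76, 0.65, 0.0, 0.0]
ft_force: [-0.6, 0.6, -1.9]
width: 0.681
grasp_force: 43.7
```

drive_tool:
  targets:
    - {"tx": 0, "ty": 0, "tz": 0.1, "spin": 0, "hand": 5.0}
    - {"tx": 0, "ty": 0, "tz": 0, "spin": 0, "hand": 5.0}
    - {"tx": 0, "ty": 0, "tz": 0, "spin": 0, "hand": 5.0}

```text
clock: 41.65
position: [0.5377, -0.0331, 0.06]
ee_rot: [0.76, 0.65, -0.0, -0.0]
ft_force: [-0.7, 0.5, -2.1]
width: 0.683
grasp_force: 43.7
```

drive_tool:
  targets:
    - {"tx": -0.15, "ty": 0, "tz": 0.1, "spin": 0, "hand": 5.0}
    - {"tx": 0, "ty": 0, "tz": 0.08, "spin": 0, "hand": 5.0}
    - {"tx": 0, "ty": 0, "tz": 0, "spin": 0, "hand": 5.0}
    - {"tx": 0, "ty": 0, "tz": 0, "spin": 0, "hand": 5.0}

```text
clock: 42.05
position: [0.5375, -0.0346, 0.0581]
ee_rot: [0.76, 0.649, -0.0, -0.0]
ft_force: [0.1, 0.7, -1.6]
width: 0.683
grasp_force: 43.7
```

drive_tool:
  targets:
    - {"tx": 0, "ty": 0, "tz": 0.05, "spin": 0, "hand": 5.0}
    - {"tx": 0, "ty": 0, "tz": 0, "spin": 0, "hand": 5.0}

```text
clock: 42.25
position: [0.5375, -0.0345, 0.0576]
ee_rot: [0.76, 0.649, -0.0, -0.0]
ft_force: [-0.0, 0.4, -1.8]
width: 0.679
grasp_force: 43.7
```

drive_tool:
  targets:
    - {"tx": 0, "ty": 0, "tz": 0.05, "spin": 0, "hand": 5.0}
    - {"tx": 0, "ty": 0, "tz": 0, "spin": 0, "hand": 5.0}

```text
clock: 42.45
position: [0.5375, -0.0345, 0.0571]
ee_rot: [0.76, 0.65, -0.0, -0.0]
ft_force: [-0.0, 0.6, -1.7]
width: 0.683
grasp_force: 43.7
```

drive_tool:
  targets:
    - {"tx": 0, "ty": 0, "tz": 0.05, "spin": 0, "hand": 5.0}
    - {"tx": 0, "ty": 0, "tz": 0, "spin": 0, "hand": 5.0}

```text
clock: 42.65
position: [0.5375, -0.0346, 0.057]
ee_rot: [0.76, 0.649, 0.0, -0.0]
ft_force: [-2.1, -0.3, 2.8]
width: 0.684
grasp_force: 44.2
```

drive_tool:
  targets:
    - {"tx": 0, "ty": 0, "tz": 0.03, "spin": 0, "hand": 5.0}
    - {"tx": 0, "ty": 0, "tz": 0, "spin": 0, "hand": 5.0}

```text
clock: 42.85
position: [0.5376, -0.0345, 0.057]
ee_rot: [0.76, 0.649, 0.0, -0.0]
ft_force: [-2.7, 0.2, 6.8]
width: 0.681
grasp_force: 44.5
```

drive_tool:
  targets:
    - {"tx": 0, "ty": 0, "tz": 0, "spin": 0, "hand": 6.3}
    - {"tx": 0, "ty": 0, "tz": 0, "spin": 0, "hand": 7}
    - {"tx": 0, "ty": 0, "tz": 0, "spin": 0, "hand": 8.0}
    - {"tx": 0, "ty": 0, "tz": 0, "spin": 0, "hand": 8.5}
    - {"tx": 0, "ty": 0, "tz": -1, "spin": 0, "hand": 8.5}
    - {"tx": 0, "ty": 0, "tz": -3, "spin": 0, "hand": 8.5}
    - {"tx": 0, "ty": 0, "tz": -4, "spin": 0, "hand": 8.5}
    - {"tx": -2.5, "ty": 0, "tz": -4, "spin": 0, "hand": 8.5}
    - {"tx": -2.5, "ty": 0, "tz": -3, "spin": 0, "hand": 8.5}
    - {"tx": 0, "ty": 0, "tz": 0, "spin": 0, "hand": 8.5}

```text
clock: 43.85
position: [0.5323, -0.089, 0.2122]
ee_rot: [0.762, 0.647, 0.003, 0.004]
ft_force: [0.1, -0.8, 0.1]
width: 0.994
grasp_force: 0.0
```

drive_tool:
  targets:
    - {"tx": 0, "ty": 0, "tz": 0, "spin": 0, "hand": 8.5}
    - {"tx": 0, "ty": 0, "tz": 0, "spin": 0, "hand": 8.5}

```text
clock: 44.05
position: [0.529, -0.0828, 0.2057]
ee_rot: [0.76, 0.65, -0.0, -0.001]
ft_force: [-0.9, 0.8, -0.7]
width: 0.996
grasp_force: 0.0
```

```bash
python3 - <<'E'
from m import *
from cell import get_image
o,d=shot("w18");print(o["position"])
rects(d,o,"slate",.067);stops(d,o,260)
t=get_image("top");s=get_image("side");np.savez("top1.npz",**t);np.savez("side1.npz",**s)
A=cv2.resize(t["image"][150:300,240:440],None,fx=4,fy=4,interpolation=cv2.INTER_CUBIC)
B=cv2.resize(s["image"][140:260,240:370],None,fx=5,fy=5,interpolation=cv2.INTER_CUBIC)
cv2.imwrite("pics/top1.png",A[:,:,::-1]);cv2.imwrite("pics/side1.png",B[:,:,::-1])
E
```

```text
[ 0.52903485 -0.08282776  0.20568418]
slate [538.5 -31.4] [58.5 98.7] 81.1 [279.5 135. ]
slate [746.3  -8.7] [36.4 38.2] 172.1 [525.   73.9]
stop [527.8 -94.6] [ 8.5 87.3] yaw y 81.1 [279.2 199.9] bb (236, 195, 86, 9)
stop [547.4  31. ] [ 9.3 88.5] yaw y 81.3 [277.5  64.7] bb (230, 59, 98, 12)
```

View pics/w18.png

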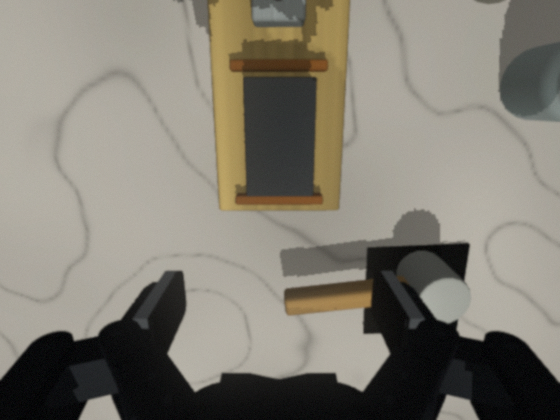

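View pics/side1.png

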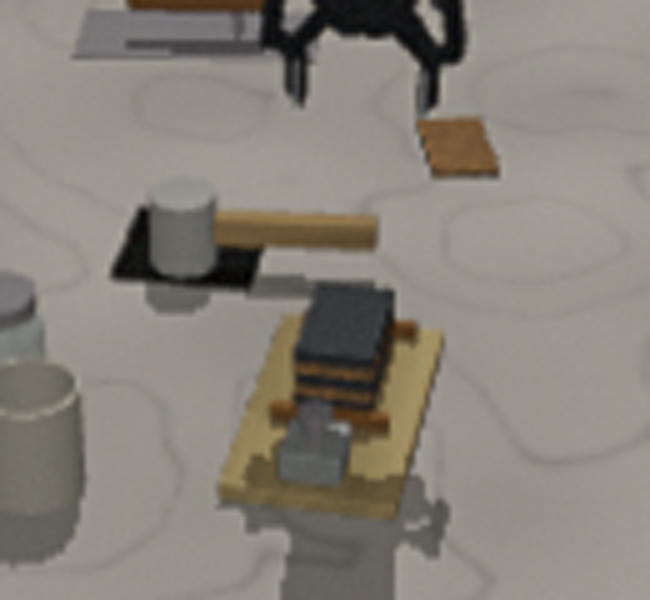

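```bash
python3 g.py .56 -.248 .22 0
```

```text
[ 0.529  -0.0828  0.2051] w 84.0 F [ 0.3 -0.4  0.3] t 44.2
go [-15.84   5.62  -1.51] spin 81.1
```

drive_tool:
  targets:
    - {"tx": -4, "ty": 1.4, "tz": -0.4, "spin": 0, "hand": 8.5}
    - {"tx": -4, "ty": 1.4, "tz": -0.4, "spin": 0, "hand": 8.5}
    - {"tx": -4, "ty": 1.4, "tz": -0.4, "spin": 0, "hand": 8.5}
    - {"tx": -3.84, "ty": 1.4, "tz": -0.3, "spin": 0, "hand": 8.5}
    - {"tx": 0, "ty": 0, "tz": 0, "spin": 8.1, "hand": 8.5}
    - {"tx": 0, "ty": 0, "tz": 0, "spin": 8.1, "hand": 8.5}
    - {"tx": 0, "ty": 0, "tz": 0, "spin": 8.1, "hand": 8.5}
    - {"tx": 0, "ty": 0, "tz": 0, "spin": 8.1, "hand": 8.5}
    - {"tx": 0, "ty": 0, "tz": 0, "spin": 8.1, "hand": 8.5}
    - {"tx": 0, "ty": 0, "tz": 0, "spin": 8.1, "hand": 8.5}

```text
clock: 45.2
position: [0.56, -0.2482, 0.2201]
ee_rot: [0.961, 0.277, -0.001, -0.001]
ft_force: [-0.2, -0.1, -0.3]
width: 0.993
grasp_force: 0.0
```

drive_tool:
  targets:
    - {"tx": 0, "ty": 0, "tz": 0, "spin": 8.1, "hand": 8.5}
    - {"tx": 0, "ty": 0, "tz": 0, "spin": 8.1, "hand": 8.5}
    - {"tx": 0, "ty": 0, "tz": 0, "spin": 8.1, "hand": 8.5}
    - {"tx": 0, "ty": 0, "tz": 0, "spin": 8.1, "hand": 8.5}
    - {"tx": 0, "ty": 0, "tz": 0, "spin": 0, "hand": 8.5}
    - {"tx": 0, "ty": 0, "tz": 0, "spin": 0, "hand": 8.5}
    - {"tx": 0, "ty": 0, "tz": 0, "spin": 0, "hand": 8.5}

```text
clock: 45.9
position: [0.5602, -0.2488, 0.2209]
ee_rot: [1.0, 0.002, -0.0, -0.0]
ft_force: [-0.5, -0.2, -0.1]
width: 0.995
grasp_force: 0.0
```

```bash
python3 - <<'E'
from m import *
o,d=shot("w19");print(o["position"],o["ee_rot"].round(3),o["q"].round(2))
E
```

```text
[ 0.56021277 -0.24876977  0.22093205] [ 1.     0.002 -0.    -0.   ] [-0.04  0.46  0.56  1.69 -0.27  1.08 -0.97]
```

View pics/w19.png

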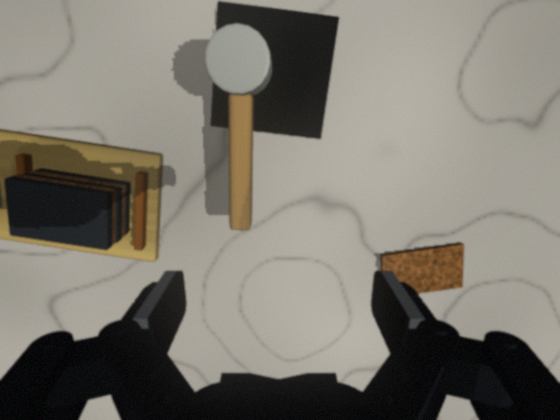

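```bash
cat > k.py <<'E'
from m import *
def mallet(d,o,zt=.070,zh=.051):
    h,s,v=cv2.split(cv2.cvtColor(d["image"],cv2.COLOR_RGB2HSV))
    m=((h>8)&(h<25)&(s>110)&(v>60)).astype(np.uint8)
    m=cv2.morphologyEx(m,cv2.MORPH_OPEN,np.ones((5,5)))
    m[:,:170]=0; m[:,360:]=0; m[270:]=0
    for b in blobs(m,800):
        W=(plane(d,b,zh,o)[:,:2]*1000).astype(np.float32);r=cv2.minAreaRect(W);B=cv2.boxPoints(r)
        e=max(B[1]-B[0],B[2]-B[1],key=np.linalg.norm);print("handle",np.round(r[0],1),np.round(r[1],1),"yaw",round((np.degrees(np.arctan2(e[1],e[0]))+90)%180-90,1),cv2.boundingRect(b))
    g=cv2.GaussianBlur(v,(5,5),0)
    hh=cv2.HoughCircles(np.ascontiguousarray(g[:170,150:350]),cv2.HOUGH_GRADIENT,1,60,param1=80,param2=18,minRadius=22,maxRadius=45)
    print("circ",None if hh is None else hh[0].round(1)+[150,0,0])
    k=((v<40)&(s<120)).astype(np.uint8);k[200:]=0
    for b in blobs(k,1500):
        if cv2.boundingRect(b)[1]<1: print("mat cut")
        r=cv2.minAreaRect((plane(d,b,.004,o)[:,:2]*1000).astype(np.float32));print("mat",np.round(r[0],1),np.round(r[1],1),round(r[2],1))
    if hh is not None:
        c=hh[0][0]+[150,0,0];p=plane(d,[c[:2],c[:2]+[c[2],0]],zt,o)*1000;print("head top",p[0].round(1),"r",round(np.linalg.norm(p[1]-p[0]),1))
E
python3 - <<'E'
from k import *
a=dict(np.load("w19.npz"));mallet(a,a)
E
```

```text
handle [ 584.2 -212. ] [ 21.5 129.8] yaw -1.5 (229, 95, 24, 134)
circ [[237.5  58.5  33. ]]
mat [550.4   7.4] [ 27.5 127.8] 0.1
mat [ 672.  -241.9] [116.2 116.1] 84.1
head top [ 677.1 -214.2   70. ] r 27.4
```

```bash
python3 g.py .577 -.2115 .15 -1.5
```

```text
[ 0.5602 -0.249   0.2211] w 84.4 F [-0.6 -0.4 -0.6] t 45.95
go [ 1.69 -3.74  7.11] spin 1.6
```

drive_tool:
  targets:
    - {"tx": 0.85, "ty": -1.87, "tz": 3, "spin": 0, "hand": 8.5}
    - {"tx": 0.84, "ty": -1.87, "tz": 3, "spin": 0, "hand": 8.5}
    - {"tx": 0, "ty": 0, "tz": 1, "spin": 1.6, "hand": 8.5}
    - {"tx": 0, "ty": 0, "tz": 0, "spin": 0, "hand": 8.5}
    - {"tx": 0, "ty": 0, "tz": 0, "spin": 0, "hand": 8.5}

```text
clock: 46.45
position: [0.577, -0.2134, 0.1522]
ee_rot: [1.0, -0.014, 0.0, 0.001]
ft_force: [0.1, -0.4, 0.7]
width: 1.001
grasp_force: 0.0
```

```bash
python3 - <<'E'
from k import *
o,d=shot("w20");print(o["position"]);mallet(d,o)
a=dict(np.load("w19.npz"));b=dict(np.load("w20.npz"))
# height of the handle's free end (top edge) from two views
def end(d):
    h,s,v=cv2.split(cv2.cvtColor(d["image"],cv2.COLOR_RGB2HSV))
    m=((h>8)&(h<25)&(s>110)&(v>60)).astype(np.uint8);m=cv2.morphologyEx(m,cv2.MORPH_OPEN,np.ones((5,5)));m[:,:170]=0;m[:,360:]=0;m[300:]=0
    c=max(blobs(m,800),key=len);return c[:,0].mean(),c[:,1].max(),c[:,1].min()
ea,eb=end(a),end(b);print(ea,eb);z2(a,(ea[0],ea[2]),b,(eb[0],eb[2]))
go(o,.617,-.2127,.020,-1.5)
E
```

```text
[ 0.57703112 -0.21339489  0.15215209]
handle [ 587.4 -211.4] [ 20.9 122.5] yaw -1.2 (261, 117, 29, 153)
circ [[274.5         71.5         43.29999924]]
mat [ 670.5 -256.4] [ 86.8 116.8] 83.4
head top [ 677.5 -213.7   70. ] r 27.9
(np.float64(240.0797342192691), np.int32(228), np.int32(95)) (np.float64(274.8674033149171), np.int32(276), np.int32(117))
tri [ 0.6487 -0.2129  0.0475]
go [ 3.99 -0.2  13.22] spin -0.1
```

drive_tool:
  targets:
    - {"tx": 2.0, "ty": -0.15, "tz": 3, "spin": 0, "hand": 8.5}
    - {"tx": 2.0, "ty": 0, "tz": 3, "spin": 0, "hand": 8.5}
    - {"tx": 0, "ty": 0, "tz": 3, "spin": 0, "hand": 8.5}
    - {"tx": 0, "ty": 0, "tz": 2, "spin": 0, "hand": 8.5}
    - {"tx": 0, "ty": 0, "tz": 1.3, "spin": 0, "hand": 8.5}
    - {"tx": 0, "ty": 0, "tz": 0.7, "spin": 0, "hand": 8.5}
    - {"tx": 0, "ty": 0, "tz": 0.1, "spin": 0, "hand": 8.5}
    - {"tx": 0, "ty": 0, "tz": 0, "spin": 0, "hand": 8.5}

```text
clock: 47.3
position: [0.6179, -0.212, 0.0216]
ee_rot: [1.0, -0.014, 0.001, 0.0]
ft_force: [-0.2, 1.0, -0.0]
width: 0.996
grasp_force: 0.0
```

drive_tool:
  targets:
    - {"tx": 0, "ty": 0, "tz": 0, "spin": 0, "hand": 5}
    - {"tx": 0, "ty": 0, "tz": 0, "spin": 0, "hand": 3.5}
    - {"tx": 0, "ty": 0, "tz": 0, "spin": 0, "hand": 2.6}
    - {"tx": 0, "ty": 0, "tz": 0, "spin": 0, "hand": 2.0}
    - {"tx": 0, "ty": 0, "tz": 0, "spin": 0, "hand": 1}
    - {"tx": 0, "ty": 0, "tz": 0, "spin": 0, "hand": 1}
    - {"tx": 0, "ty": 0, "tz": 0, "spin": 0, "hand": 1}
    - {"tx": 0, "ty": 0, "tz": 0, "spin": 0, "hand": 1}
    - {"tx": 0, "ty": 0, "tz": 0, "spin": 0, "hand": 1}
  grip_force: 110

```text
clock: 48.2
position: [0.6174, -0.2115, 0.0209]
ee_rot: [1.0, -0.014, 0.0, -0.0]
ft_force: [-1.3, 0.2, 6.4]
width: 0.236
grasp_force: 107.4
```

```bash
python3 g.py .5 .087 .16; python3 - <<'E'
from m import *
# pin position from older wrist views w2/w8 and carrier frame
for n in("w8","w5"):
    a=dict(np.load(n+".npz"));P=np.array([[.5563,.0866,z] for z in(.05,.064,.068)]);print(n,proj(a,P,a).round(1).tolist())
E
```

```text
[ 0.6174 -0.2115  0.0209] w 20.1 F [-1.3  0.2  6.4] t 48.2
go [-12.56 -29.51 -13.92] spin None
w8 [[277.6, 45.5], [277.6, 41.7], [277.6, 40.6]]
w5 [[270.8, -37.8], [270.5, -44.7], [270.4, -46.7]]
```

drive_tool:
  targets:
    - {"tx": 0, "ty": 0, "tz": -0.5, "spin": 0, "hand": 1}
    - {"tx": 0, "ty": 0, "tz": -1.5, "spin": 0, "hand": 1}
    - {"tx": 0, "ty": 0, "tz": -3, "spin": 0, "hand": 1}
    - {"tx": 0, "ty": 0, "tz": -4, "spin": 0, "hand": 1}
    - {"tx": 0, "ty": 0, "tz": -4, "spin": 0, "hand": 1}
    - {"tx": 0, "ty": 0, "tz": -1, "spin": 0, "hand": 1}
    - {"tx": 0, "ty": 0, "tz": 0, "spin": 0, "hand": 1}
    - {"tx": 0, "ty": 0, "tz": 0, "spin": 0, "hand": 1}

```text
clock: 49.0
position: [0.6162, -0.2107, 0.1592]
ee_rot: [1.0, -0.014, -0.001, -0.0]
ft_force: [0.7, 0.6, -3.2]
width: 0.241
grasp_force: 107.7
```

drive_tool:
  targets:
    - {"tx": -0.6, "ty": -1.5, "tz": 0, "spin": 0, "hand": 1}
    - {"tx": -1.3, "ty": -3, "tz": 0, "spin": 0, "hand": 1}
    - {"tx": -1.85, "ty": -4.2, "tz": 0, "spin": 0, "hand": 1}
    - {"tx": -1.85, "ty": -4.2, "tz": 0, "spin": 0, "hand": 1}
    - {"tx": -1.85, "ty": -4.2, "tz": 0, "spin": 0, "hand": 1}
    - {"tx": -1.85, "ty": -4.2, "tz": 0, "spin": 0, "hand": 1}
    - {"tx": -1.85, "ty": -4.2, "tz": 0, "spin": 0, "hand": 1}
    - {"tx": -1.2, "ty": -2.8, "tz": 0, "spin": 0, "hand": 1}
    - {"tx": -0.59, "ty": -1.53, "tz": 0, "spin": 0, "hand": 1}
    - {"tx": 0, "ty": 0, "tz": 0, "spin": 0, "hand": 1}

```text
clock: 50.0
position: [0.4929, 0.0945, 0.1587]
ee_rot: [1.0, -0.011, -0.002, -0.0]
ft_force: [0.6, 0.2, -2.0]
width: 0.237
grasp_force: 107.9
```

drive_tool:
  targets:
    - {"tx": 0, "ty": 0, "tz": 0, "spin": 0, "hand": 1}
    - {"tx": 0, "ty": 0, "tz": 0, "spin": 0, "hand": 1}

```text
clock: 50.2
position: [0.4958, 0.0892, 0.1599]
ee_rot: [1.0, -0.015, -0.0, 0.0]
ft_force: [0.6, -0.7, -2.5]
width: 0.237
grasp_force: 107.9
```

```bash
python3 - <<'E'
from k import *
o,d=shot("w21");print(o["position"],o["q"].round(2));zf=o["position"][2]-.0169;mallet(d,o,zf+.066,zf+.047)
E
python3 g.py .4964 .0883 .10 -1.6
```

```text
[0.49584464 0.0891918  0.15986941] [-0.66  0.33  0.51  2.   -0.21  0.86 -1.64]
handle [586.7  75.3] [41.2 16. ] yaw 64.8 (249, 48, 111, 70)
circ None
[0.4961 0.089  0.16  ] w 20.2 F [ 0.6 -0.1 -2.3] t 50.25
go [0.04 0.06 6.  ] spin -0.1
```

View pics/w21.png

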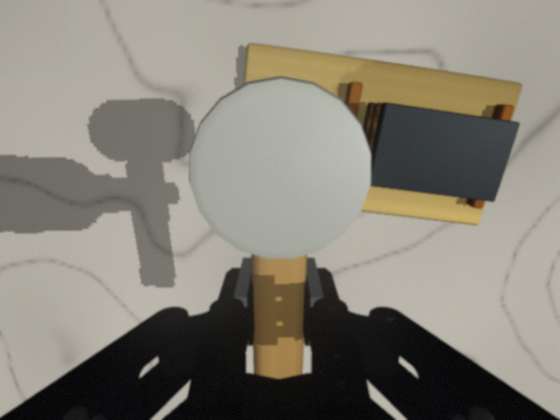

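drive_tool:
  targets:
    - {"tx": 0, "ty": 0, "tz": 2, "spin": 0, "hand": 1}
    - {"tx": 0, "ty": 0, "tz": 2, "spin": 0, "hand": 1}
    - {"tx": 0, "ty": 0, "tz": 1.5, "spin": 0, "hand": 1}
    - {"tx": 0, "ty": 0, "tz": 0.8, "spin": 0, "hand": 1}
    - {"tx": 0, "ty": 0, "tz": 0.4, "spin": 0, "hand": 1}
    - {"tx": 0, "ty": 0, "tz": 0.2, "spin": 0, "hand": 1}
    - {"tx": 0, "ty": 0, "tz": 0, "spin": 0, "hand": 1}
    - {"tx": 0, "ty": 0, "tz": 0, "spin": 0, "hand": 1}

```text
clock: 51.05
position: [0.4967, 0.0905, 0.092]
ee_rot: [1.0, -0.014, 0.001, -0.0]
ft_force: [0.4, -1.0, -2.4]
width: 0.237
grasp_force: 107.9
```

drive_tool:
  targets:
    - {"tx": 0, "ty": 0, "tz": 0.2, "spin": 0, "hand": 1}
    - {"tx": 0, "ty": 0, "tz": 0.2, "spin": 0, "hand": 1}
    - {"tx": 0, "ty": 0, "tz": 0.2, "spin": 0, "hand": 1}
    - {"tx": 0, "ty": 0, "tz": 0, "spin": 0, "hand": 1}

```text
clock: 51.45
position: [0.4959, 0.0904, 0.0851]
ee_rot: [1.0, -0.014, -0.0, 0.0]
ft_force: [-0.5, 0.3, -3.6]
width: 0.24
grasp_force: 107.9
```

drive_tool:
  targets:
    - {"tx": 0, "ty": 0, "tz": 0.2, "spin": 0, "hand": 1}
    - {"tx": 0, "ty": 0, "tz": 0.2, "spin": 0, "hand": 1}
    - {"tx": 0, "ty": 0, "tz": 0, "spin": 0, "hand": 1}

```text
clock: 51.75
position: [0.4962, 0.0904, 0.0814]
ee_rot: [1.0, -0.014, 0.0, -0.0]
ft_force: [0.2, -0.6, -1.8]
width: 0.239
grasp_force: 108.3
```

drive_tool:
  targets:
    - {"tx": 0, "ty": 0, "tz": 0.2, "spin": 0, "hand": 1}
    - {"tx": 0, "ty": 0, "tz": 0.2, "spin": 0, "hand": 1}
    - {"tx": 0, "ty": 0, "tz": 0.2, "spin": 0, "hand": 1}
    - {"tx": 0, "ty": 0, "tz": 0, "spin": 0, "hand": 1}

```text
clock: 52.15
position: [0.4962, 0.0905, 0.0753]
ee_rot: [1.0, -0.014, 0.0, -0.0]
ft_force: [-1.4, 0.5, 2.9]
width: 0.238
grasp_force: 108.6
```

drive_tool:
  targets:
    - {"tx": 0, "ty": 0, "tz": 0.2, "spin": 0, "hand": 1}
    - {"tx": 0, "ty": 0, "tz": 0.2, "spin": 0, "hand": 1}
    - {"tx": 0, "ty": 0, "tz": 0, "spin": 0, "hand": 1}

```text
clock: 52.45
position: [0.4962, 0.0904, 0.0712]
ee_rot: [1.0, -0.014, 0.0, 0.0]
ft_force: [-1.3, -0.0, 2.3]
width: 0.238
grasp_force: 108.6
```

drive_tool:
  targets:
    - {"tx": 0, "ty": 0, "tz": 0.2, "spin": 0, "hand": 1}
    - {"tx": 0, "ty": 0, "tz": 0.1, "spin": 0, "hand": 1}
    - {"tx": 0, "ty": 0, "tz": 0.1, "spin": 0, "hand": 1}
    - {"tx": 0, "ty": 0, "tz": 0, "spin": 0, "hand": 1}

```text
clock: 52.85
position: [0.4962, 0.0904, 0.0673]
ee_rot: [1.0, -0.014, 0.0, -0.0]
ft_force: [-2.4, 0.4, 3.9]
width: 0.238
grasp_force: 108.7
```

drive_tool:
  targets:
    - {"tx": 0, "ty": 0, "tz": 0.1, "spin": 0, "hand": 1}
    - {"tx": 0, "ty": 0, "tz": 0, "spin": 0, "hand": 1}

```text
clock: 53.05
position: [0.4961, 0.0904, 0.0666]
ee_rot: [1.0, -0.014, -0.0, -0.0]
ft_force: [-4.5, -0.0, 8.5]
width: 0.237
grasp_force: 109.6
```

drive_tool:
  targets:
    - {"tx": 0, "ty": 0, "tz": 0.1, "spin": 0, "hand": 1}
    - {"tx": 0, "ty": 0, "tz": 0, "spin": 0, "hand": 1}

```text
clock: 53.25
position: [0.496, 0.0905, 0.0663]
ee_rot: [1.0, -0.014, -0.0, -0.0]
ft_force: [-7.6, -0.5, 16.2]
width: 0.24
grasp_force: 110.9
```

drive_tool:
  targets:
    - {"tx": 0, "ty": 0, "tz": 0.05, "spin": 0, "hand": 1}
    - {"tx": 0, "ty": 0, "tz": 0, "spin": 0, "hand": 1}
    - {"tx": 0, "ty": 0, "tz": 0, "spin": 0, "hand": 1}

```text
clock: 53.55
position: [0.496, 0.0905, 0.0662]
ee_rot: [1.0, -0.014, -0.0, -0.001]
ft_force: [-9.4, -1.1, 20.7]
width: 0.238
grasp_force: 111.4
```

drive_tool:
  targets:
    - {"tx": 0, "ty": 0, "tz": -0.5, "spin": 0, "hand": 1}
    - {"tx": 0, "ty": 0, "tz": -2, "spin": 0, "hand": 1}
    - {"tx": 0, "ty": 0, "tz": -4, "spin": 0, "hand": 1}
    - {"tx": 0, "ty": 0, "tz": -3, "spin": 0, "hand": 1}
    - {"tx": 0.6, "ty": 1.5, "tz": 0, "spin": 0, "hand": 1}
    - {"tx": 1.3, "ty": 3, "tz": 0, "spin": 0, "hand": 1}
    - {"tx": 1.85, "ty": 4.2, "tz": 0, "spin": 0, "hand": 1}
    - {"tx": 1.85, "ty": 4.2, "tz": 0, "spin": 0, "hand": 1}
    - {"tx": 0.6, "ty": 1.5, "tz": 0, "spin": 0, "hand": 1}
    - {"tx": 0, "ty": 0, "tz": 0, "spin": 0, "hand": 1}

```text
clock: 54.55
position: [0.5545, -0.0599, 0.1594]
ee_rot: [1.0, -0.017, 0.0, 0.001]
ft_force: [-0.2, 0.1, -2.6]
width: 0.237
grasp_force: 108.0
```

```bash
python3 - <<'E'
from k import *
from cell import get_image
t=get_image("top");s=get_image("side")
np.savez("top2.npz",**t);np.savez("side2.npz",**s)
# pin head: side view, project pin_top for z=50 and 68
for n,d in(("top",t),("side",s)): print(n,proj(d,[[.5563,.0866,z] for z in(.05,.068)]).round(1).tolist())
A=cv2.resize(t["image"][215:265,260:360],None,fx=7,fy=7,interpolation=cv2.INTER_CUBIC)
B=cv2.resize(s["image"][190:250,270:370],None,fx=7,fy=7,interpolation=cv2.INTER_CUBIC)
B0=cv2.resize(np.load("side1.npz")["image"][210:250,280:330],None,fx=7,fy=7,interpolation=cv2.INTER_CUBIC)
out=np.zeros((430+0,800,3),np.uint8);out[:420,:700]=B
cv2.imwrite("pics/pin.png",np.hstack([cv2.resize(B[100:,:420],(400,300)),cv2.resize(B0,(375,300))])[:,:,::-1])
E
python3 g.py .612 -.2415 .16 -1.6
```

```text
top [[282.8, 234.0], [282.8, 233.3]]
side [[302.1, 224.8], [302.2, 220.6]]
[ 0.5536 -0.0553  0.159 ] w 20.5 F [-0.5  0.6 -2.7] t 54.65
go [ 6.38 18.45 -0.11] spin -0.0
```

View pics/pin.png

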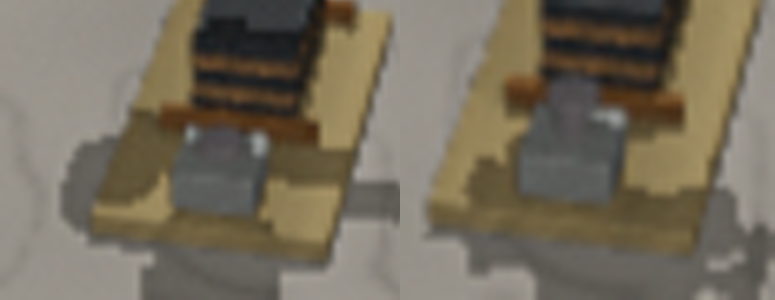

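drive_tool:
  targets:
    - {"tx": 0.7, "ty": 2, "tz": 0, "spin": 0, "hand": 1}
    - {"tx": 1.3, "ty": 3.7, "tz": 0, "spin": 0, "hand": 1}
    - {"tx": 1.5, "ty": 4.2, "tz": 0, "spin": 0, "hand": 1}
    - {"tx": 1.5, "ty": 4.2, "tz": 0, "spin": 0, "hand": 1}
    - {"tx": 0.9, "ty": 2.8, "tz": 0, "spin": 0, "hand": 1}
    - {"tx": 0.5, "ty": 1.5, "tz": 0, "spin": 0, "hand": 1}
    - {"tx": 0, "ty": 0, "tz": 0, "spin": 0, "hand": 1}
    - {"tx": 0, "ty": 0, "tz": 0, "spin": 0, "hand": 1}
    - {"tx": 0, "ty": 0, "tz": 0, "spin": 0, "hand": 1}

```text
clock: 55.55
position: [0.6132, -0.2376, 0.1594]
ee_rot: [1.0, -0.012, -0.0, -0.001]
ft_force: [0.5, 0.1, -2.0]
width: 0.243
grasp_force: 108.1
```

```bash
python3 g.py .612 -.2403 .03 -1.6
```

```text
[ 0.6132 -0.2376  0.1594] w 20.6 F [ 0.5  0.1 -2. ] t 55.55
go [-0.1   0.3  12.94] spin 0.2
```

drive_tool:
  targets:
    - {"tx": -0.1, "ty": 0.25, "tz": 3, "spin": 0, "hand": 1}
    - {"tx": 0, "ty": 0, "tz": 4, "spin": 0, "hand": 1}
    - {"tx": 0, "ty": 0, "tz": 3, "spin": 0, "hand": 1}
    - {"tx": 0, "ty": 0, "tz": 1.8, "spin": 0, "hand": 1}
    - {"tx": 0, "ty": 0, "tz": 0.8, "spin": 0, "hand": 1}
    - {"tx": 0, "ty": 0, "tz": 0.4, "spin": 0, "hand": 1}
    - {"tx": 0, "ty": 0, "tz": 0.2, "spin": 0, "hand": 1}
    - {"tx": 0, "ty": 0, "tz": 0.2, "spin": 0, "hand": 1}
    - {"tx": 0, "ty": 0, "tz": 0, "spin": 0, "hand": 1}
    - {"tx": 0, "ty": 0, "tz": 0, "spin": 0, "hand": 1}

```text
clock: 56.55
position: [0.6124, -0.2437, 0.0267]
ee_rot: [1.0, -0.014, 0.001, 0.0]
ft_force: [0.7, 0.7, -2.2]
width: 0.236
grasp_force: 108.3
```

drive_tool:
  targets:
    - {"tx": 0, "ty": 0, "tz": 0.1, "spin": 0, "hand": 1}
    - {"tx": 0, "ty": 0, "tz": 0.1, "spin": 0, "hand": 1}
    - {"tx": 0, "ty": 0, "tz": 0, "spin": 0, "hand": 1}

```text
clock: 56.85
position: [0.6118, -0.2434, 0.0238]
ee_rot: [1.0, -0.014, -0.0, -0.0]
ft_force: [0.2, 0.0, -2.1]
width: 0.236
grasp_force: 108.3
```

drive_tool:
  targets:
    - {"tx": 0, "ty": 0, "tz": 0.1, "spin": 0, "hand": 1}
    - {"tx": 0, "ty": 0, "tz": 0.05, "spin": 0, "hand": 1}
    - {"tx": 0, "ty": 0, "tz": 0, "spin": 0, "hand": 1}

```text
clock: 57.15
position: [0.6118, -0.2434, 0.0222]
ee_rot: [1.0, -0.014, -0.0, -0.0]
ft_force: [-0.6, 0.1, -2.5]
width: 0.241
grasp_force: 108.3
```

drive_tool:
  targets:
    - {"tx": 0, "ty": 0, "tz": 0.05, "spin": 0, "hand": 1}
    - {"tx": 0, "ty": 0, "tz": 0, "spin": 0, "hand": 1}

```text
clock: 57.35
position: [0.6118, -0.2434, 0.0218]
ee_rot: [1.0, -0.014, -0.0, -0.0]
ft_force: [-0.1, 0.6, -2.4]
width: 0.239
grasp_force: 108.3
```

drive_tool:
  targets:
    - {"tx": 0, "ty": 0, "tz": 0.05, "spin": 0, "hand": 1}
    - {"tx": 0, "ty": 0, "tz": 0, "spin": 0, "hand": 1}

```text
clock: 57.55
position: [0.6118, -0.2434, 0.0213]
ee_rot: [1.0, -0.014, -0.0, -0.0]
ft_force: [-0.9, -0.4, -2.8]
width: 0.24
grasp_force: 108.3
```

drive_tool:
  targets:
    - {"tx": 0, "ty": 0, "tz": 0.05, "spin": 0, "hand": 1}
    - {"tx": 0, "ty": 0, "tz": 0, "spin": 0, "hand": 1}

```text
clock: 57.75
position: [0.6119, -0.2434, 0.021]
ee_rot: [1.0, -0.014, 0.0, -0.0]
ft_force: [-0.7, 0.7, -0.4]
width: 0.242
grasp_force: 108.6
```

drive_tool:
  targets:
    - {"tx": 0, "ty": 0, "tz": 0.05, "spin": 0, "hand": 1}
    - {"tx": 0, "ty": 0, "tz": 0, "spin": 0, "hand": 1}

```text
clock: 57.95
position: [0.6119, -0.2435, 0.0209]
ee_rot: [1.0, -0.014, 0.0, -0.0]
ft_force: [-3.2, 1.6, 4.5]
width: 0.24
grasp_force: 109.2
```

drive_tool:
  targets:
    - {"tx": 0, "ty": 0, "tz": 0, "spin": 0, "hand": 2.6}
    - {"tx": 0, "ty": 0, "tz": 0, "spin": 0, "hand": 3.5}
    - {"tx": 0, "ty": 0, "tz": 0, "spin": 0, "hand": 5}
    - {"tx": 0, "ty": 0, "tz": 0, "spin": 0, "hand": 8.5}
    - {"tx": 0, "ty": 0, "tz": 0, "spin": 0, "hand": 8.5}
    - {"tx": 0, "ty": 0, "tz": -1, "spin": 0, "hand": 8.5}
    - {"tx": 0, "ty": 0, "tz": -3, "spin": 0, "hand": 8.5}
    - {"tx": 0, "ty": 0, "tz": -4, "spin": 0, "hand": 8.5}
    - {"tx": 0, "ty": 0, "tz": -5, "spin": 0, "hand": 8.5}
    - {"tx": 0, "ty": 0, "tz": -5, "spin": 0, "hand": 8.5}

```text
clock: 58.95
position: [0.6114, -0.2435, 0.2026]
ee_rot: [1.0, -0.014, -0.0, 0.0]
ft_force: [1.7, -0.3, 0.5]
width: 0.998
grasp_force: 0.0
```

drive_tool:
  targets:
    - {"tx": -4, "ty": 0, "tz": -2, "spin": 0, "hand": 8.5}
    - {"tx": -4, "ty": 0, "tz": 0, "spin": 0, "hand": 8.5}
    - {"tx": 0, "ty": 0, "tz": 0, "spin": 0, "hand": 8.5}
    - {"tx": 0, "ty": 0, "tz": 0, "spin": 0, "hand": 8.5}
    - {"tx": 0, "ty": 0, "tz": 0, "spin": 0, "hand": 8.5}

```text
clock: 59.45
position: [0.533, -0.2409, 0.221]
ee_rot: [1.0, -0.014, 0.001, 0.0]
ft_force: [0.4, 0.1, -0.2]
width: 0.993
grasp_force: 0.0
```

```bash
python3 - <<'E'
from k import *
o,d=shot("w22");print(o["position"],o["clock"]);mallet(d,o)
E
```

```text
[ 0.53302093 -0.24090131  0.2209802 ] 59.45
handle [ 578.8 -242.6] [ 20.9 129.1] yaw -2.1 (268, 70, 24, 139)
circ [[278.5         31.5         34.40000153]]
mat [543.8   8. ] [129.8  52.6] 88.3
mat cut
mat [ 661.2 -279.8] [ 37.3 103.9] 82.6
mat cut
mat [ 665.1 -207.2] [52.2 97.3] 85.4
head top [ 670.7 -244.5   70. ] r 28.0
```

View pics/w22.png

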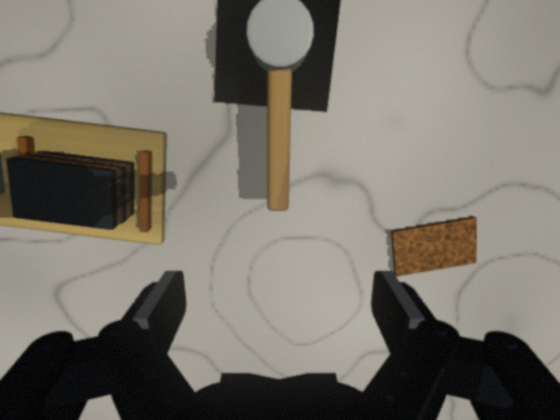

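```bash
python3 -c "
from cell import *
print(close_job())"
```

```text
the job is handed in; nothing more can be done
None
```

The job is handed in at about 60 s: three slates with two cork sheets between them are piled square and midway on the carrier, the pin went down to its stop under the mallet, and the mallet is back standing on the mat, let go, with the spare cork sheet left off the carrier.

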